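Fetch the finned cold block from behind the containers and seat it on the bench cooler

TASK

Move the three tall steel containers out of the tray and stand them on the dark mat, then lift out the finned aluminium block from behind them and seat it fully down, centred, on the bench cooler, its fins between the cooler's fins. After that, stand each container back upright in the tray exactly where it stood at first. Do not knock a container over, and leave the little jar and the little vial box in the tray where they are.

Things in the scene. Friction and masses are not known exactly. Their poses are not given: they have to be found in the camera images.
- flask_center (a point): Wide round steel flask with a black cap, upright cylinder 50 mm in diameter over its whole height of 140 mm, about 0.4 kg. The point is its centre, 70 mm above its underside; z is up along its axis.
- canister_center (a point): Square steel canister, 44 x 44 mm over its whole height of 130 mm, about 0.35 kg. The point is its centre, 65 mm above its underside; x and y are square to its sides, z up.
- tube_center (a point): Slim round steel tube flask with a grey cap, 34 mm in diameter over its whole height of 148 mm, about 0.25 kg. The point is its centre, 74 mm above its underside; z is up along its axis.
- block_center (a point): Aluminium cold block with nine dark wells on top, 50 x 50 mm, 44 mm high, about 0.22 kg: a solid head 22 mm thick over four downward fins 4 mm thick, 50 mm long in x, 22 mm deep, at y = -21, -7, 7, 21 mm. It stands on its fins. The point is its centre, 22 mm above the fin ends, level with the head's underside; fins run along x, z up.
- tray: Low steel tray, 150 (x) by 236 mm (y), floor 6 mm thick, rim 14 mm high, fixed. Origin at the centre of its underside, x away from the robot, z up. Front row (x = -30 mm): the three tall containers at y = -76, 0, 76 mm in any order, each over a dark round pad. Rear row (x = 25 mm), same y: the block, the jar and the vial box in any order.
- mat: Dark rubber mat, flat rectangle 290 mm (x) by 140 mm (y), 4 mm thick, fixed, to the left or right of the tray: the side area where the containers wait. Origin at the centre of its underside, z up.
- cooler_seat (a point): Bench cooler: white box 110 (x) by 130 mm (y), 50 mm high, fixed, across the tray from the mat. On its flat top stand three fins 4 mm thick, 50 mm long in x, 20 mm high, at y = -14, 0, 14 mm. The point is the centre of that top, at the fin feet; fins run along x, z up. The seated block's fin ends stand on this top (block centre 22 mm above the point), either way round, 3 mm play each side.
- jar_center (a point): Little round glass jar with a white cap, 32 mm in diameter, 38 mm high, bystander in the tray's rear row. The point is its centre, 19 mm up.
- vialbox_center (a point): Little white vial box, 34 x 32 mm and 32 mm high, bystander in the tray's rear row. The point is its centre, 16 mm up.
There are look-alikes about, which are no part of the job. What is shaped like the part that bears cooler_seat but red or yellow is not meant. Leave any blue look-alike of the part that bears canister_center alone.

How it is judged:
By the outcome, as a careful person would: the job done as asked, in the order asked, and still so for the second after the job is handed in, with the robot touching nothing.
It also fails if it takes over 134 s, if anything falls off the work surface, if the arm or the gripper's body presses on something with over 40 N, if the wrist force passes 120 N, or if a joint passes its speed limit or range.

ROBOT

A 6-joint arm with a two-finger parallel gripper is mounted at the origin on the work surface. World frame = base frame: x ahead of the robot, y to its left, z up, the work surface at z = 0. Lengths are in m, angles in rad, forces in N, time in s.
With the tool pointing down it reaches from about 0.225 to 0.875 m from the base axis. Payload 3.4 kg.
Tool frame: the origin (TCP) lies at the very end of the fingers, on their centre line; the grasp point (between the pads) lies 19 mm behind it (grip_depth is the distance from the TCP to the grasp point, in m); x points along the fingers, z is the direction in which the jaws open and shut, and the axes are right-handed (so a half turn about x gives the same grasp; the last joint's range is limited). The gripper opens to 85 mm and grips with 20 to 120 N. Pads are 22 mm wide; open, the fingers measure 114 mm over their backs; the gripper's body (76 mm by 85 mm) begins 54 mm behind the grasp point. The pads swing forward as they close: fully open they stand 13 mm farther back than shut.
Start: joints at [1.013, 0.276, 1.505, -0, 1.361, -0.121], TCP at [0.243, 0.521, 0.231] pointing down, gripper open.
Joint ranges: [-2.89, 2.89], [-0.75, 2.08], [0.22, 2.7], [-1.18, 4.32], [0.11, 2.71], [-2.7, 2.7]. Speed limits (rad/s): [2.57, 2.57, 3.14, 3.14, 3.14, 3.14].

INTERFACE

Orientations are given as a unit quaternion [w, x, y, z].
In Python, from rig import get_state, get_image, sign_off, grip_depth gives the robot as it stands. The module is installed in compiled form; this text tells all that it offers.
- The arm moves only by the tool arm_command, never from a script. Its argument "series" is a list of rows, each an object with "dp": the shift along the tool's x, y, z scaled (see below), a list of three; "angular": the turn, a rotation vector about the tool's x, y, z scaled (see below), a list of three; "gripper": the finger opening in mm, from 0 to 85.4. A call has exactly 8 rows; each row shifts and turns the pose as measured when the row begins, along the tool's axes as they then stand; what a row does not reach is not made up. The controller multiplies each number of a shift by 0.12 m and each number of a turn by 90 degrees. A row lasts 1/8 s, in which the tool goes at most 62.5 mm and 10.7 degrees, less where a joint would pass 70% of its speed; a pose out of reach is approached as far as the arm can. A call with a number of a shift or a turn outside -1 to 1 is refused whole. A call with a gripper value outside its range is refused whole. The fingers move at their own pace and stop on an object; "grip_force" is the grip in N (left out, the last holds). Time passes only in rows, so rows that do not move let the fingers close, or fill a call up. It gives the time, the measured TCP pose, the force and the opening at its end, in the units of the state.
- get_state(): the state, without advancing time (a new reading comes with each control period).
- get_image(name): name is "scene" or "top"; returns a dict with "image" (400x640x3 uint8, blue, green, red), "depth" (400x640 float32, m along the optical axis (not along the pixel's ray), 0 where there is no reading), "mtx" (3x3 intrinsics, pixels), "k1" (the pictures are not rectified: a ray, as slopes to the right and down, at radius r is drawn at 1 + k1 r^2 times it, then the intrinsics apply), "view" (4x4, takes a point from world to camera coordinates). Camera axes: x right, y up, looking along -z (the intrinsics and any distortion apply to the point x, -y, -z); pixel columns grow to the right and rows downward; lengths in m; the calibration is good to about 2 mm. A picture is of the moment at which its call begins.
- sign_off(): hands the job in, once; it reports no verdict.
The state is a dict: "clock": time; "qpos": joint angles; "qd": joint speeds; "effort": joint torques, N m; "position": TCP position; "ee_rot": TCP orientation; "contact_force": force on the tool from outside, world axes, zero at the start; "moment": the same for the moment, N m; "width": finger opening in m.
Only numpy, scipy, OpenCV 4.12 (cv2) and the standard library are available. Lean on these libraries where they do the work, as an engineer would, in place of code of your own. Each camera call takes 0.05 s, during which the arm holds its last target. There are 200 camera calls.

## Working session

There is one attempt and no reset: what is moved stays moved. The work goes in short steps, Python scripts to look and compute and a tool call to move; the robot and the scene stay as the last step left them, time stands still between calls to the robot, and variables do not carry over. Pictures are saved under pics/ and viewed, about 12 in all and at most 16, crops included, and the job is handed in when it is done.

Besides the shell and the picture viewer there is one more tool, called as name(argument=value, ...), one argument or row to a line, values as JSON. arm_command: Moves the arm, as the interface text tells. Its arguments: {"type":"object","properties":{"series":{"type":"array","items":{"type":"object","properties":{"dp":{"type":"array","items":{"type":"number"}},"angular":{"type":"array","items":{"type":"number"}},"gripper":{"type":"number"}}}},"grip_force":{"type":"number"}},"required":["series"]}

```bash
mkdir -p pics; cat > h.py <<'E'
import numpy as np, cv2
from rig import get_state, get_image, sign_off, grip_depth
def cloud(d):
    h,w=d["depth"].shape; K=np.array(d["mtx"]); k1=d["k1"]
    u,v=np.meshgrid(np.arange(w),np.arange(h))
    p=cv2.undistortPoints(np.stack([u,v],-1).reshape(-1,1,2).astype(float),K,np.array([k1,0,0,0,0.])).reshape(h,w,2)
    z=d["depth"]; c=np.stack([p[...,0]*z,-p[...,1]*z,-z,np.ones_like(z)],-1)
    W=c@np.linalg.inv(np.array(d["view"])).T
    W[z==0]=np.nan
    return W[...,:3]
def st():
    s=get_state(); print({k:np.round(s[k],4).tolist() for k in("clock","position","ee_rot","qpos","contact_force","width")})
E
python3 - <<'E'
from h import *
st(); print(grip_depth)
for n in("scene","top"):
    d=get_image(n); cv2.imwrite(f"pics/{n}0.png",d["image"]); np.save(n+"0.npy",d,allow_pickle=True)
    print(n,d["mtx"],d["k1"],np.round(d["view"],3).tolist())
E
```

```text
{'clock': 0.0, 'position': [0.243, 0.5206, 0.2304], 'ee_rot': [0.5959, -0.3801, 0.597, 0.3795], 'qpos': [1.013, 0.2766, 1.5061, -0.0, 1.3607, -0.121], 'contact_force': [-0.3692, -0.4435, 0.6621], 'width': 0.0854}
0.0187
scene [[513.20950536   0.         318.66462705]
 [  0.         513.20950536 184.28889929]
 [  0.           0.           1.        ]] 0.025433412070269806 [[0.082, 0.997, 0.013, -0.047], [-0.584, 0.038, 0.811, 0.243], [0.807, -0.074, 0.585, -1.56], [0.0, 0.0, 0.0, 1.0]]
top [[468.95900189   0.         325.22692116]
 [  0.         468.95900189 197.40334873]
 [  0.           0.           1.        ]] -0.13282829291852832 [[0.012, -1.0, -0.015, 0.012], [0.996, 0.011, 0.091, -0.518], [-0.091, -0.016, 0.996, -1.27], [0.0, 0.0, 0.0, 1.0]]
```

View pics/scene0.png

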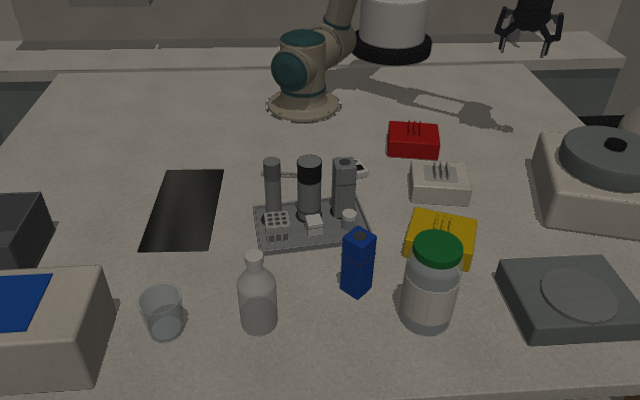

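View pics/top0.png

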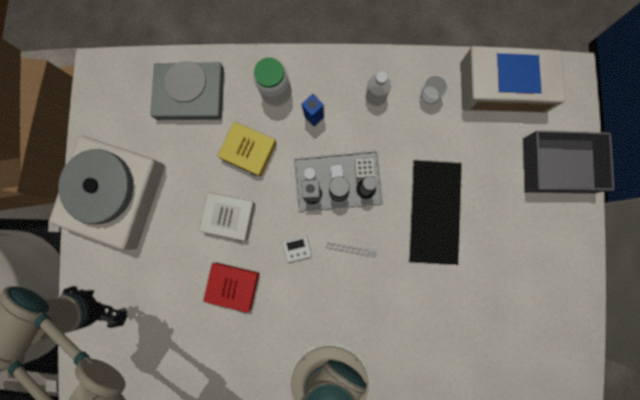

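Scene view: tube (272,185), flask (309,187), canister (344,187) in the tray, with the block (277,225) behind the tube, box (314,225) and jar (349,217). The white cooler is at (440,183) and the mat at (183,210). Top view: tray (338,181), cooler (228,217), mat (436,212); the red and yellow coolers and the blue canister are decoys.

```bash
cat >> h.py <<'E'
def rect(P):
    (c,s,a)=cv2.minAreaRect(np.float32(P*1000)); return np.round(c,1),np.round(s,1),round(a,1)
E
python3 - <<'E'
from h import *
T=np.load("top0.npy",allow_pickle=True).item(); S=np.load("scene0.npy",allow_pickle=True).item()
for n,d in(("top",T),("scene",S)):
    W=cloud(d); I=d["image"].astype(int); x,y,z=W[...,0],W[...,1],W[...,2]
    print(n,"table z",np.nanmedian(z[(abs(x-.35)<.04)&(abs(y+.05)<.05)]))
    # mat: dark pixels
    reg=(x>.2)&(x<.75)&(y<-.1)&(y>-.4)&(z<.02)&(I.max(-1)<45)
    m=cv2.morphologyEx(reg.astype(np.uint8),cv2.MORPH_OPEN,np.ones((5,5)))
    _,l,s,_=cv2.connectedComponentsWithStats(m); k=1+np.argmax(s[1:,4]); print("mat",s[k],rect(W[l==k][:,:2]),np.median(z[l==k]))
    # cooler: top z~.05
    m=((abs(z-.05)<.006)&(x>.3)&(x<.6)&(y>.1)&(y<.4)&(np.ptp(I,-1)<40)).astype(np.uint8)
    _,l,s,_=cv2.connectedComponentsWithStats(cv2.morphologyEx(m,cv2.MORPH_OPEN,np.ones((2,2)))); k=1+np.argmax(s[1:,4]); print("cooler",s[k],rect(W[l==k][:,:2]),np.median(z[l==k]))
    m=((z>.06)&(z<.08)&(x>.3)&(x<.6)&(y>.15)&(y<.35)); print("cfins",m.sum(),rect(W[m][:,:2]) if m.sum()>3 else 0)
    # tall
    for nm,lo,hi in(("tall",.12,.17),("mid",.03,.062)):
        m=((z>lo)&(z<hi)&(x>.42)&(x<.68)&(abs(y)<.16)).astype(np.uint8)
        c,l,s,_=cv2.connectedComponentsWithStats(m)
        for k in range(1,c):
            if s[k,4]>12: print(nm,s[k],rect(W[l==k][:,:2]),np.round(np.percentile(z[l==k],[10,50,90]),3))
    m=((z>.003)&(z<.03)&(x>.4)&(x<.7)&(abs(y)<.16)).astype(np.uint8)
    _,l,s,_=cv2.connectedComponentsWithStats(m); k=1+np.argmax(s[1:,4]); print("tray",s[k],rect(W[l==k][:,:2]))
b=cv2.resize(T["image"][135:255,190:400],None,fx=3.8,fy=3.8,interpolation=cv2.INTER_CUBIC); cv2.imwrite("pics/topcrop.png",b)
E
```

```text
top table z 0.0009613980458950122
mat [ 411  162   49  101 4586] (array([ 482.2, -291.9]), array([132.5, 281.6]), 87.5) 0.004739106915559788
cooler [ 200  194   54   48 1671] (array([458.5, 292.8]), array([137.8, 113.5]), 78.1) nan
cfins 117 (array([460.7, 289.4]), array([34.1, 49.6]), 79.7)
tall [330 176  20  21 328] (array([535.2, -19.8]), array([50.5, 47.7]), 0.6) [0.144 0.147 0.15 ]
tall [363 176  14  15 173] (array([543.7, -94.3]), array([34.5, 32.2]), 0.2) [0.148 0.154 0.157]
tall [302 180  18  18 307] (array([529.6,  53.6]), array([44. , 43.1]), 1.4) [0.133 0.137 0.139]
mid [355 158  20  20 349] (array([598.4, -89.3]), array([50.3, 50.4]), 4.7) [0.047 0.051 0.054]
mid [331 165  13  14 136] (array([589.5, -13.3]), array([33.7, 32. ]), 10.4) [0.035 0.038 0.042]
mid [304 168  12  12 110] (array([581.3,  61.3]), array([29.1, 30.1]), 1.5) [0.038 0.044 0.048]
mid [361 186   7   9  16] (array([534.3, -85.5]), array([26.1,  6.5]), 44.6) [0.033 0.053 0.06 ]
mid [305 194  16   7  21] (array([509.9,  48.6]), array([14.4, 43.8]), 25.3) [0.035 0.044 0.052]
mid [331 195  15   5  16] (array(
[... 501 characters left out ...]
.4, 52.3]), 88.7) [0.125 0.144 0.147]
tall [263 157  18  24 368] (array([547.2, -95.1]), array([35.1, 34.6]), 45.4) [0.125 0.146 0.155]
tall [332 157  25  19 389] (array([531.1,  53.8]), array([49.3, 44.4]), 3.6) [0.124 0.135 0.137]
mid [331 190  26  34 460] (array([555.8,  55.6]), array([88.6, 44.9]), 3.5) [0.033 0.043 0.056]
mid [297 195  26  34 496] (array([572.9, -20.5]), array([49.5, 79.5]), 88.9) [0.033 0.039 0.056]
mid [264 200  27  36 730] (array([588.4, -89.9]), array([81.5, 50.1]), 3.8) [0.037 0.049 0.052]
mid [404 238   2   8  13] (array([675.2, 159. ]), array([2.3, 5.8]), 80.4) [0.035 0.04  0.047]
tray [ 253  195  119   61 3315] (array([562. , -17.6]), array([168.1, 236.1]), 6.4)
```

View pics/topcrop.png

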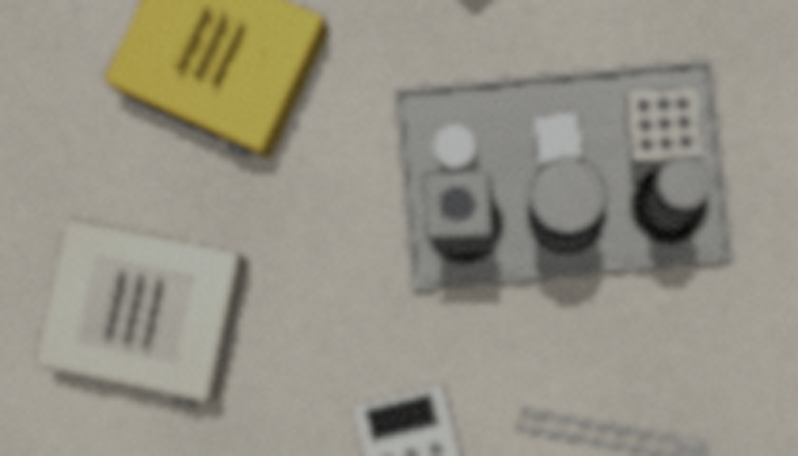

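The crop shows the white cooler's fins at about (133,310), tilted slightly right. In the tray, the block is top right (665,125), and the canister, flask and tube tops are at (458,203), (567,200) and (685,180). Next I refine the poses and check the tool frame.

```bash
cat >> h.py <<'E'
from scipy.spatial.transform import Rotation as R
def pose():
    s=get_state(); q=s["ee_rot"]; return np.array(s["position"]),R.from_quat([q[1],q[2],q[3],q[0]])
def jaw(psi): # tool down, jaw (tool z) at heading psi deg
    c,s=np.cos(np.radians(psi)),np.sin(np.radians(psi))
    return R.from_matrix(np.array([[0,-s,c],[0,c,s],[-1,0,0]]))
def go(*pts,psi=None):
    """print scaled tool-frame shift for a path of world points, and the turn"""
    p,r=pose(); print("at",np.round(p,4),"axes x",np.round(r.as_matrix()[:,0],3),"jaw",np.round(np.degrees(np.arctan2(*r.as_matrix()[1::-1,2])),2))
    if psi is not None:
        t=jaw(psi); print("turn",np.round((r.inv()*t).as_rotvec(degrees=True)/90,4)); r=t
    for q in pts:
        d=r.inv().apply(np.array(q)-p); print("dp",np.round(d/.12,3),"mm",round(np.linalg.norm(d)*1e3,1),"rows",round(np.linalg.norm(d)/.0625,2)); p=np.array(q)
E
python3 - <<'E'
from h import *
p,r=pose(); print(np.round(r.as_matrix(),3).tolist())
for n in("top","scene"):
    d=np.load(n+"0.npy",allow_pickle=True).item(); W=cloud(d); I=d["image"].astype(int); x,y,z=W[...,0],W[...,1],W[...,2]
    print(n)
    for nm,cx,cy,zt,rad in(("tube",.5455,-.0945,.154,.03),("flask",.537,-.0195,.146,.04),("can",.530,.0535,.136,.04),("block",.597,-.0895,.050,.04),("box",.589,-.0135,.038,.03),("jar",.581,.061,.044,.025)):
        m=(np.hypot(x-cx,y-cy)<rad)&(abs(z-zt)<.0045)
        print(nm,m.sum(),rect(W[m][:,:2]),np.round(np.nanmedian(W[m],0)*1000,1))
    # cooler outline: white-ish, z>.03
    m=((z>.046)&(z<.056)&(np.hypot(x-.461,y-.288)<.09)).astype(np.uint8); m=cv2.morphologyEx(m,cv2.MORPH_OPEN,np.ones((3,3)))
    print("ctop",m.sum(),rect(W[m>0][:,:2]),np.median(z[m>0]))
    m=(z>.062)&(z<.08)&(np.hypot(x-.461,y-.288)<.05); P=W[m][:,:2]; print("fins",rect(P),np.round(P.mean(0)*1000,1))
    # fins dark in image, projected on z=.07 plane
    K=np.array(d["mtx"]); V=np.array(d["view"])
    g=I.sum(-1); 
    m=(np.hypot(x-.461,y-.288)<.04)&(g<np.nanpercentile(g[np.hypot(x-.461,y-.288)<.04],25)); P=W[m]; print("dark",m.sum(),rect(P[:,:2]),np.round(P.mean(0)*1000,1))
E
```

```text
[[-0.001, -0.906, 0.423], [-0.001, 0.423, 0.906], [-1.0, 0.0, -0.002]]
top
tube 149 (array([544. , -94.3]), array([33. , 32.3]), 0.3) [543.  -95.3 154.6]
flask 300 (array([535.2, -19.8]), array([50.5, 47.7]), 0.6) [535.2 -18.5 146.6]
can 290 (array([529.5,  53.5]), array([43.9, 43.1]), 0.8) [529.4  54.5 136.6]
block 300 (array([598.5, -89.3]), array([50.3, 50. ]), 4.5) [599.2 -89.8  50.6]
box 123 (array([589.9, -13.2]), array([32.9, 31.8]), 6.6) [589.6 -14.   38.2]
jar 91 (array([581.9,  62.5]), array([27.8, 27.6]), 1.1) [582.1  62.2  44.1]
ctop 1418 (array([461. , 288.5]), array([129.8, 110.4]), 78.9) 0.05022570656562708
fins (array([461.8, 289.2]), array([34.1, 47.4]), 79.7) [461.2 287.8]
dark 166 (array([460.9, 287.4]), array([32.3, 50. ]), 79.0) [459.6 288.6  58.3]
scene
tube 157 (array([546.7, -94.9]), array([34.6, 33.6]), 45.4) [548.9 -95.4 153.6]
flask 305 (array([537.6, -18.9]), array([48.8, 50.7]), 87.1) [540.6 -19.9 145.6]
can 275 (array([530.8,  53.6]), array([48.5, 44.3]), 1.1) [535.8  53.2 135.8]
block 455 (array([592.7, -89.5]), array([70.1, 49.9]), 3.8) [601.9 -90.   49.8]
box 203 (array([585.6, -14.1]), array([51.8, 31.5]), 7.0) [592.5 -13.9  37.6]
jar 125 (array([583.7,  61.6]), array([29.5, 30.2]), 44.6) [584.8  61.3  43.4]
ctop 1390 (array([462.9, 287.5]), array([128.4, 112.9]), 79.7) 0.0498048006276306
fins (array([463.4, 286.2]), array([31.4, 52.6]), 80.4) [466.2 286. ]
dark 139 (array([459.9, 285.7]), array([32.2, 60.7]), 83.3) [466.7 285.2  59. ]
```

```bash
python3 - <<'E'
from h import *
from scipy.optimize import minimize
for n in("top","scene"):
    d=np.load(n+"0.npy",allow_pickle=True).item(); W=cloud(d); V=np.array(d["view"]);K=np.array(d["mtx"])
    x,y,z=W[...,0],W[...,1],W[...,2]
    for nm,cx,cy,zt,a in(("can",.530,.0535,.136,.022),("block",.599,-.0895,.050,.025),("tray",.567,-.016,.01,None)):
        if a is None: continue
        # ray-plane intersection at z=zt for each pixel; mask = depth says top
        C=np.linalg.inv(V)[:3,3]; t=(zt-C[2])/(z-C[2]); P=C[:2]+(W[...,:2]-C[:2])*t[...,None]
        near=np.hypot(P[...,0]-cx,P[...,1]-cy)<.045
        top=(abs(z-zt)<.005)
        Q=P[near]; m=top[near].astype(float)
        def cost(v):
            c,s=np.cos(v[2]),np.sin(v[2]); e=Q-v[:2]; u=e@[c,s]; w=e@[-s,c]
            sg=.0015; f=lambda t:1/(1+np.exp(-(a-abs(t))/sg))
            return ((f(u)*f(w)-m)**2).sum()
        r=min((minimize(cost,[cx,cy,y0],method="Nelder-Mead",options=dict(initial_simplex=[[cx,cy,y0],[cx+.004,cy,y0],[cx,cy+.004,y0],[cx,cy,y0+.08]])) for y0 in(-.05,.05,.12)),key=lambda r:r.fun)
        print(n,nm,np.round(r.x[:2]*1000,1),np.round(np.degrees(r.x[2]),2),r.fun)
go([.545,-.0946,.231],[.5455,-.0946,.112],psi=4)
E
```

```text
top can [529.5  54.3] 3.45 21.38730974447759
top block [598.7 -89.2] 4.83 41.066974641265524
scene can [535.6  53.1] 3.73 27.813070710675134
scene block [603.1 -89. ] 4.72 68.2368487181407
at [0.243  0.5206 0.2305] axes x [-0.001 -0.001 -1.   ] jaw 64.98
turn [ 6.775e-01 -1.000e-03  4.000e-04]
dp [-4.000e-03 -5.290e+00  2.153e+00] mm 685.3 rows 10.97
dp [ 0.992 -0.     0.004] mm 119.0 rows 1.9
```

```bash
cat >> h.py <<'E'
def rows(q,psi=None,n=None):
    p,r=pose(); d=np.array(q)-p; a0=np.degrees(np.arctan2(*r.as_matrix()[1::-1,2])); psi=a0 if psi is None else psi
    n=n or int(np.ceil(max(np.linalg.norm(d)/.058,abs(psi-a0)/10.3)))
    print("at",np.round(p,4),"jaw",round(a0,2),"n",n)
    for i in range(n):
        a=a0+(psi-a0)*i/n; print(np.round(jaw(a).inv().apply(d/n)/.12,3).tolist(),"turn x",round(-(psi-a0)/n/90,4))
E
python3 -c "
from h import *
rows([.545,-.0946,.231],4)"
```

```text
at [0.243  0.5206 0.2305] jaw 64.98 n 12
[-0.0, -0.371, -0.298] turn x 0.0565
[-0.0, -0.396, -0.264] turn x 0.0565
[-0.0, -0.418, -0.228] turn x 0.0565
[-0.0, -0.436, -0.19] turn x 0.0565
[-0.0, -0.451, -0.151] turn x 0.0565
[-0.0, -0.463, -0.11] turn x 0.0565
[-0.0, -0.471, -0.069] turn x 0.0565
[-0.0, -0.475, -0.027] turn x 0.0565
[-0.0, -0.476, 0.015] turn x 0.0565
[-0.0, -0.472, 0.057] turn x 0.0565
[-0.0, -0.466, 0.099] turn x 0.0565
[-0.0, -0.455, 0.14] turn x 0.0565
```

arm_command(
  series=[
    {"dp": [0, -0.371, -0.298], "angular": [0.0565, 0, 0], "gripper": 70},
    {"dp": [0, -0.396, -0.264], "angular": [0.0565, 0, 0], "gripper": 70},
    {"dp": [0, -0.418, -0.228], "angular": [0.0565, 0, 0], "gripper": 70},
    {"dp": [0, -0.436, -0.19], "angular": [0.0565, 0, 0], "gripper": 70},
    {"dp": [0, -0.451, -0.151], "angular": [0.0565, 0, 0], "gripper": 70},
    {"dp": [0, -0.463, -0.11], "angular": [0.0565, 0, 0], "gripper": 70},
    {"dp": [0, -0.471, -0.069], "angular": [0.0565, 0, 0], "gripper": 70},
    {"dp": [0, -0.475, -0.027], "angular": [0.0565, 0, 0], "gripper": 70},
  ],
  grip_force=40,
)

```text
clock: 1.1
position: [0.4448, 0.1004, 0.2279]
ee_rot: [0.691, -0.145, 0.693, 0.143]
contact_force: [0.9, -0.1, 0.6]
width: 0.0698
```

```bash
python3 -c "
from h import *
st();rows([.5455,-.0946,.231],4)"
```

```text
{'clock': 1.1, 'position': [0.4448, 0.1004, 0.2279], 'ee_rot': [0.6915, -0.1445, 0.6932, 0.1432], 'qpos': [0.0709, 0.0987, 1.7434, -0.0022, 1.3016, -0.3383], 'contact_force': [0.9057, -0.0886, 0.5557], 'width': 0.0698}
at [0.4448 0.1004 0.2279] jaw 23.48 n 4
[-0.007, -0.456, 0.031] turn x 0.0541
[-0.007, -0.452, 0.069] turn x 0.0541
[-0.007, -0.444, 0.107] turn x 0.0541
[-0.007, -0.434, 0.145] turn x 0.0541
```

arm_command(
  series=[
    {"dp": [-0.007, -0.456, 0.031], "angular": [0.0541, 0, 0], "gripper": 60},
    {"dp": [-0.007, -0.452, 0.069], "angular": [0.0541, 0, 0], "gripper": 60},
    {"dp": [-0.007, -0.444, 0.107], "angular": [0.0541, 0, 0], "gripper": 60},
    {"dp": [-0.007, -0.434, 0.145], "angular": [0.0541, 0, 0], "gripper": 60},
    {"dp": [0, 0, 0], "angular": [0, 0, 0], "gripper": 60},
    {"dp": [0, 0, 0], "angular": [0, 0, 0], "gripper": 60},
    {"dp": [0, 0, 0], "angular": [0, 0, 0], "gripper": 60},
    {"dp": [0, 0, 0], "angular": [0, 0, 0], "gripper": 60},
  ],
)

```text
clock: 2.1
position: [0.5454, -0.1031, 0.2286]
ee_rot: [0.705, -0.019, 0.709, 0.02]
contact_force: [-0.2, -0.5, 0.6]
width: 0.0598
```

```bash
python3 -c "
from h import *
st();go([.5455,-.0946,.231],[.5455,-.0946,.112],psi=4)"
```

```text
{'clock': 2.1, 'position': [0.5454, -0.1031, 0.2286], 'ee_rot': [0.7046, -0.0189, 0.7091, 0.0196], 'qpos': [-0.3113, 0.251, 1.547, -0.0013, 1.3499, -0.3654], 'contact_force': [-0.2187, -0.4773, 0.5671], 'width': 0.0598}
at [ 0.5454 -0.1031  0.2286] axes x [-0.006  0.001 -1.   ] jaw 3.12
turn [-0.0098 -0.0041 -0.0007]
dp [-0.02   0.07   0.006] mm 8.8 rows 0.14
dp [0.992 0.    0.   ] mm 119.0 rows 1.9
```

arm_command(
  series=[
    {"dp": [-0.02, 0.07, 0.006], "angular": [-0.0098, -0.004, 0], "gripper": 60},
    {"dp": [0, 0, 0], "angular": [0, 0, 0], "gripper": 60},
    {"dp": [0.2, 0, 0], "angular": [0, 0, 0], "gripper": 60},
    {"dp": [0.25, 0, 0], "angular": [0, 0, 0], "gripper": 60},
    {"dp": [0.25, 0, 0], "angular": [0, 0, 0], "gripper": 60},
    {"dp": [0.15, 0, 0], "angular": [0, 0, 0], "gripper": 60},
    {"dp": [0.08, 0, 0], "angular": [0, 0, 0], "gripper": 60},
    {"dp": [0, 0, 0], "angular": [0, 0, 0], "gripper": 60},
  ],
)

```text
clock: 3.1
position: [0.5469, -0.0906, 0.1194]
ee_rot: [0.709, -0.028, 0.704, 0.027]
contact_force: [-0.3, 0.5, -0.2]
width: 0.0601
```

```bash
python3 -c "
from h import *
st();go([.5455,-.0946,.112],psi=4)"
```

```text
{'clock': 3.1, 'position': [0.5469, -0.0906, 0.1194], 'ee_rot': [0.7089, -0.0276, 0.7043, 0.027], 'qpos': [-0.2906, 0.3278, 1.7261, 0.0015, 1.0814, -0.3685], 'contact_force': [-0.2986, 0.5358, -0.1748], 'width': 0.0601}
at [ 0.5469 -0.0906  0.1194] axes x [ 0.007 -0.001 -1.   ] jaw 4.42
turn [0.0047 0.0041 0.0007]
dp [ 0.062 -0.032 -0.014] mm 8.5 rows 0.14
```

arm_command(
  series=[
    {"dp": [0.05, -0.025, -0.012], "angular": [0.004, 0.004, 0], "gripper": 60},
    {"dp": [0, 0, 0], "angular": [0, 0, 0], "gripper": 60},
    {"dp": [0, 0, 0], "angular": [0, 0, 0], "gripper": 20},
    {"dp": [0, 0, 0], "angular": [0, 0, 0], "gripper": 20},
    {"dp": [0, 0, 0], "angular": [0, 0, 0], "gripper": 20},
    {"dp": [0, 0, 0], "angular": [0, 0, 0], "gripper": 20},
    {"dp": [0, 0, 0], "angular": [0, 0, 0], "gripper": 20},
    {"dp": [0, 0, 0], "angular": [0, 0, 0], "gripper": 20},
  ],
)

```text
clock: 4.1
position: [0.5467, -0.0944, 0.1153]
ee_rot: [0.708, -0.026, 0.706, 0.024]
contact_force: [-0.6, 0.3, -1.2]
width: 0.0333
```

```bash
python3 -c "
from h import *
st();go([.5455,-.0946,.112],psi=4);rows([.40,-.29,.175],4)"
```

```text
{'clock': 4.1, 'position': [0.5467, -0.0944, 0.1153], 'ee_rot': [0.7078, -0.0259, 0.7056, 0.0241], 'qpos': [-0.2955, 0.3339, 1.7284, -0.0017, 1.0755, -0.3653], 'contact_force': [-0.5603, 0.3394, -1.2177], 'width': 0.0333}
at [ 0.5467 -0.0944  0.1153] axes x [ 0.003 -0.003 -1.   ] jaw 4.05
turn [0.0005 0.0019 0.0017]
dp [ 0.027 -0.001 -0.01 ] mm 3.5 rows 0.06
at [ 0.5467 -0.0944  0.1153] jaw 4.05 n 5
[-0.1, -0.308, -0.267] turn x 0.0001
[-0.1, -0.308, -0.267] turn x 0.0001
[-0.1, -0.308, -0.267] turn x 0.0001
[-0.1, -0.308, -0.267] turn x 0.0001
[-0.1, -0.308, -0.267] turn x 0.0001
```

arm_command(
  series=[
    {"dp": [-0.15, 0, 0], "angular": [0, 0.002, 0.002], "gripper": 20},
    {"dp": [-0.25, 0, 0], "angular": [0, 0, 0], "gripper": 20},
    {"dp": [-0.2, -0.15, -0.1], "angular": [0, 0, 0], "gripper": 20},
    {"dp": [0, -0.3, -0.27], "angular": [0, 0, 0], "gripper": 20},
    {"dp": [0, -0.36, -0.32], "angular": [0, 0, 0], "gripper": 20},
    {"dp": [0, -0.36, -0.32], "angular": [0, 0, 0], "gripper": 20},
    {"dp": [0, -0.2, -0.2], "angular": [0, 0, 0], "gripper": 20},
    {"dp": [0, -0.1, -0.1], "angular": [0, 0, 0], "gripper": 20},
  ],
)

```text
clock: 5.1
position: [0.3996, -0.2857, 0.1868]
ee_rot: [0.706, -0.026, 0.707, 0.027]
contact_force: [0.1, -0.2, -3.1]
width: 0.0333
```

```bash
python3 -c "
from h import *
st();go([.388,-.29,.18],[.388,-.29,.1135],psi=4)"
```

```text
{'clock': 5.1, 'position': [0.3996, -0.2857, 0.1868], 'ee_rot': [0.7062, -0.0263, 0.707, 0.0268], 'qpos': [-0.7623, 0.1819, 1.7488, -0.0002, 1.2123, -0.8373], 'contact_force': [0.074, -0.1573, -3.0887], 'width': 0.0333}
at [ 0.3996 -0.2857  0.1868] axes x [-0.001  0.001 -1.   ] jaw 4.3
turn [ 0.0033 -0.0006 -0.0005]
dp [ 0.057 -0.029 -0.099] mm 14.1 rows 0.23
dp [0.554 0.    0.   ] mm 66.5 rows 1.06
```

arm_command(
  series=[
    {"dp": [0.05, -0.028, -0.09], "angular": [0, 0, 0], "gripper": 20},
    {"dp": [0.15, 0, 0], "angular": [0, 0, 0], "gripper": 20},
    {"dp": [0.15, 0, 0], "angular": [0, 0, 0], "gripper": 20},
    {"dp": [0.12, 0, 0], "angular": [0, 0, 0], "gripper": 20},
    {"dp": [0.06, 0, 0], "angular": [0, 0, 0], "gripper": 20},
    {"dp": [0.02, 0, 0], "angular": [0, 0, 0], "gripper": 20},
    {"dp": [0.02, 0, 0], "angular": [0, 0, 0], "gripper": 20},
    {"dp": [0.0, 0, 0], "angular": [0, 0, 0], "gripper": 20},
  ],
)

```text
clock: 6.1
position: [0.3873, -0.2876, 0.1147]
ee_rot: [0.706, -0.025, 0.707, 0.028]
contact_force: [-1.0, 0.5, -1.5]
width: 0.0331
```

```bash
python3 -c "
from h import *
st();go([.388,-.29,.1132],psi=4)"
```

```text
{'clock': 6.1, 'position': [0.3873, -0.2876, 0.1147], 'ee_rot': [0.7061, -0.0251, 0.7071, 0.0277], 'qpos': [-0.7843, 0.2394, 1.8745, 0.0017, 1.0313, -0.8598], 'contact_force': [-0.9801, 0.4815, -1.5426], 'width': 0.0331}
at [ 0.3873 -0.2876  0.1147] axes x [-0.002  0.004 -1.   ] jaw 4.28
turn [ 0.0031 -0.0008 -0.0024]
dp [ 0.012 -0.021  0.005] mm 2.9 rows 0.05
```

arm_command(
  series=[
    {"dp": [0.012, 0, 0], "angular": [0, 0, 0], "gripper": 20},
    {"dp": [0, 0, 0], "angular": [0, 0, 0], "gripper": 20},
    {"dp": [0, 0, 0], "angular": [0, 0, 0], "gripper": 60},
    {"dp": [0, 0, 0], "angular": [0, 0, 0], "gripper": 60},
    {"dp": [0, 0, 0], "angular": [0, 0, 0], "gripper": 60},
    {"dp": [-0.05, 0, 0], "angular": [0, 0, 0], "gripper": 60},
    {"dp": [-0.35, 0, 0], "angular": [0, 0, 0], "gripper": 60},
    {"dp": [-0.4, 0, 0], "angular": [0, 0, 0], "gripper": 60},
  ],
)

```text
clock: 7.1
position: [0.3866, -0.2873, 0.2106]
ee_rot: [0.705, -0.024, 0.708, 0.029]
contact_force: [0.3, -0.6, 0.2]
width: 0.0598
```

```bash
python3 -c "
from h import *
st();rows([.5365,-.0193,.215],4,7);go([.5365,-.0193,.215],[.5365,-.0193,.112],psi=4)
d=get_image('scene'); cv2.imwrite('pics/s1.png',cv2.resize(d['image'][100:300,120:420],None,fx=2.6,fy=2.6))"
```

```text
{'clock': 7.1, 'position': [0.3866, -0.2873, 0.2106], 'ee_rot': [0.7052, -0.024, 0.7081, 0.0286], 'qpos': [-0.7848, 0.1527, 1.7231, 0.0015, 1.2734, -0.8596], 'contact_force': [0.3166, -0.642, 0.1779], 'width': 0.0598}
at [ 0.3866 -0.2873  0.2106] jaw 4.26 n 7
[-0.005, 0.305, 0.202] turn x 0.0004
[-0.005, 0.305, 0.201] turn x 0.0004
[-0.005, 0.305, 0.201] turn x 0.0004
[-0.005, 0.305, 0.201] turn x 0.0004
[-0.005, 0.305, 0.201] turn x 0.0004
[-0.005, 0.306, 0.201] turn x 0.0004
[-0.005, 0.306, 0.201] turn x 0.0004
at [ 0.3866 -0.2873  0.2106] axes x [-0.004  0.006 -1.   ] jaw 4.26
turn [ 0.0029 -0.0025 -0.0043]
dp [-0.036  2.141  1.402] mm 307.1 rows 4.91
dp [0.858 0.    0.   ] mm 103.0 rows 1.65
```

View pics/s1.png

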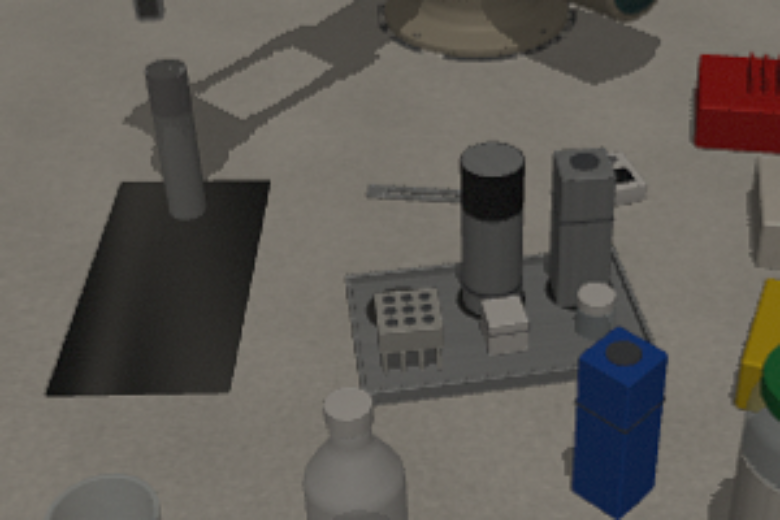

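The tube stands upright on the mat (185,140 in the crop), with the rest untouched. Next: the flask.

arm_command(
  series=[
    {"dp": [-0.03, 0.2, 0.13], "angular": [0, -0.002, -0.004], "gripper": 75},
    {"dp": [0, 0.4, 0.262], "angular": [0, 0, 0], "gripper": 75},
    {"dp": [0, 0.43, 0.282], "angular": [0, 0, 0], "gripper": 75},
    {"dp": [0, 0.43, 0.282], "angular": [0, 0, 0], "gripper": 75},
    {"dp": [0, 0.37, 0.242], "angular": [0, 0, 0], "gripper": 75},
    {"dp": [0, 0.17, 0.11], "angular": [0, 0, 0], "gripper": 75},
    {"dp": [0, 0.08, 0.052], "angular": [0, 0, 0], "gripper": 75},
    {"dp": [0, 0, 0], "angular": [0, 0, 0], "gripper": 75},
  ],
)

```text
clock: 8.15
position: [0.5413, -0.0246, 0.2253]
ee_rot: [0.714, -0.032, 0.7, 0.019]
contact_force: [0.5, -0.6, -0.1]
width: 0.0749
```

```bash
python3 -c "
from h import *
st();go([.5365,-.0193,.215],[.5365,-.0193,.108],psi=4)"
```

```text
{'clock': 8.15, 'position': [0.5413, -0.0246, 0.2253], 'ee_rot': [0.7136, -0.0316, 0.6995, 0.019], 'qpos': [-0.1646, 0.2179, 1.6008, -0.0141, 1.2998, -0.2326], 'contact_force': [0.5301, -0.612, -0.1015], 'width': 0.0749}
at [ 0.5413 -0.0246  0.2253] axes x [ 0.021 -0.017 -1.   ] jaw 4.11
turn [0.0012 0.0123 0.0118]
dp [ 0.086  0.047 -0.037] mm 12.5 rows 0.2
dp [0.892 0.    0.   ] mm 107.0 rows 1.71
```

arm_command(
  series=[
    {"dp": [0.08, 0.045, -0.036], "angular": [0.001, 0.0115, 0.011], "gripper": 75},
    {"dp": [0, 0, 0], "angular": [0, 0, 0], "gripper": 75},
    {"dp": [0.18, 0, 0], "angular": [0, 0, 0], "gripper": 75},
    {"dp": [0.22, 0, 0], "angular": [0, 0, 0], "gripper": 75},
    {"dp": [0.22, 0, 0], "angular": [0, 0, 0], "gripper": 75},
    {"dp": [0.14, 0, 0], "angular": [0, 0, 0], "gripper": 75},
    {"dp": [0.06, 0, 0], "angular": [0, 0, 0], "gripper": 75},
    {"dp": [0, 0, 0], "angular": [0, 0, 0], "gripper": 75},
  ],
)

```text
clock: 9.15
position: [0.5344, -0.0269, 0.1144]
ee_rot: [0.707, -0.022, 0.707, 0.02]
contact_force: [-0.0, 1.1, -0.4]
width: 0.0748
```

```bash
python3 -c "
from h import *
st();go([.5365,-.0193,.108],psi=4)"
```

```text
{'clock': 9.15, 'position': [0.5344, -0.0269, 0.1144], 'ee_rot': [0.7068, -0.0219, 0.7068, 0.0202], 'qpos': [-0.1788, 0.3099, 1.7691, -0.0027, 1.0622, -0.237], 'contact_force': [-0.0073, 1.0967, -0.4469], 'width': 0.0748}
at [ 0.5344 -0.0269  0.1144] axes x [-0.    -0.002 -1.   ] jaw 3.41
turn [-0.0065 -0.0001  0.0015]
dp [0.053 0.062 0.022] mm 10.1 rows 0.16
```

arm_command(
  series=[
    {"dp": [0.05, 0.05, 0.02], "angular": [-0.006, 0, 0], "gripper": 75},
    {"dp": [0, 0, 0], "angular": [0, 0, 0], "gripper": 75},
    {"dp": [0, 0, 0], "angular": [0, 0, 0], "gripper": 75},
    {"dp": [0, 0, 0], "angular": [0, 0, 0], "gripper": 62},
    {"dp": [0, 0, 0], "angular": [0, 0, 0], "gripper": 62},
    {"dp": [0, 0, 0], "angular": [0, 0, 0], "gripper": 62},
    {"dp": [0, 0, 0], "angular": [0, 0, 0], "gripper": 62},
    {"dp": [0, 0, 0], "angular": [0, 0, 0], "gripper": 62},
  ],
)

```text
clock: 10.15
position: [0.5382, -0.0207, 0.1103]
ee_rot: [0.708, -0.026, 0.705, 0.023]
contact_force: [-0.4, 0.0, -0.4]
width: 0.0621
```

```bash
python3 -c "
from h import *
st();go([.5365,-.0193,.108],psi=4)"
```

```text
{'clock': 10.15, 'position': [0.5382, -0.0207, 0.1103], 'ee_rot': [0.7083, -0.0258, 0.7051, 0.0234], 'qpos': [-0.166, 0.3164, 1.7707, -0.0028, 1.0494, -0.2343], 'contact_force': [-0.3547, 0.0022, -0.405], 'width': 0.0621}
at [ 0.5382 -0.0207  0.1103] axes x [ 0.005 -0.003 -1.   ] jaw 3.99
turn [-0.0001  0.0028  0.0023]
dp [ 0.019  0.013 -0.013] mm 3.2 rows 0.05
```

Within 2 mm; close and lift.

arm_command(
  series=[
    {"dp": [0, 0.01, -0.01], "angular": [0, 0.002, 0.002], "gripper": 62},
    {"dp": [0, 0, 0], "angular": [0, 0, 0], "gripper": 35},
    {"dp": [0, 0, 0], "angular": [0, 0, 0], "gripper": 35},
    {"dp": [0, 0, 0], "angular": [0, 0, 0], "gripper": 35},
    {"dp": [0, 0, 0], "angular": [0, 0, 0], "gripper": 35},
    {"dp": [0, 0, 0], "angular": [0, 0, 0], "gripper": 35},
    {"dp": [0, 0, 0], "angular": [0, 0, 0], "gripper": 35},
    {"dp": [0, 0, 0], "angular": [0, 0, 0], "gripper": 35},
  ],
  grip_force=50,
)

```text
clock: 11.15
position: [0.5364, -0.0196, 0.1105]
ee_rot: [0.707, -0.025, 0.707, 0.025]
contact_force: [-0.8, -0.8, 0.6]
width: 0.0491
```

```bash
python3 -c "
from h import *
st();go([.5365,-.0193,.18],[.485,-.29,.18],psi=4)"
```

```text
{'clock': 11.15, 'position': [0.5364, -0.0196, 0.1105], 'ee_rot': [0.7068, -0.0246, 0.7066, 0.0246], 'qpos': [-0.166, 0.316, 1.7708, -0.0001, 1.0546, -0.2356], 'contact_force': [-0.8211, -0.8403, 0.6194], 'width': 0.0491}
at [ 0.5364 -0.0196  0.1105] axes x [ 0. -0. -1.] jaw 3.99
turn [-0.0001  0.0001  0.0001]
dp [-0.579  0.002  0.001] mm 69.5 rows 1.11
dp [ 0.    -2.22  -0.585] mm 275.6 rows 4.41
```

arm_command(
  series=[
    {"dp": [-0.2, 0, 0], "angular": [0, 0, 0], "gripper": 35},
    {"dp": [-0.28, 0, 0], "angular": [0, 0, 0], "gripper": 35},
    {"dp": [-0.12, -0.2, -0.05], "angular": [0, 0, 0], "gripper": 35},
    {"dp": [0, -0.42, -0.11], "angular": [0, 0, 0], "gripper": 35},
    {"dp": [0, -0.48, -0.125], "angular": [0, 0, 0], "gripper": 35},
    {"dp": [0, -0.48, -0.125], "angular": [0, 0, 0], "gripper": 35},
    {"dp": [0, -0.35, -0.09], "angular": [0, 0, 0], "gripper": 35},
    {"dp": [0, -0.15, -0.04], "angular": [0, 0, 0], "gripper": 35},
  ],
)

```text
clock: 12.15
position: [0.4851, -0.2771, 0.1764]
ee_rot: [0.703, -0.024, 0.711, 0.028]
contact_force: [-0.4, -0.0, -5.1]
width: 0.0484
```

```bash
python3 -c "
from h import *
st();go([.485,-.29,.15],[.485,-.29,.1085],psi=4)"
```

```text
{'clock': 12.15, 'position': [0.4851, -0.2771, 0.1764], 'ee_rot': [0.7026, -0.0244, 0.7106, 0.0283], 'qpos': [-0.6418, 0.2943, 1.6195, -0.0028, 1.24, -0.7154], 'contact_force': [-0.3824, -0.036, -5.0555], 'width': 0.0484}
at [ 0.4851 -0.2771  0.1764] axes x [-0.011  0.005 -1.   ] jaw 4.27
turn [ 0.003  -0.007  -0.0038]
dp [ 0.22  -0.107 -0.008] mm 29.4 rows 0.47
dp [0.346 0.    0.   ] mm 41.5 rows 0.66
```

arm_command(
  series=[
    {"dp": [0.05, -0.04, 0], "angular": [0.002, -0.006, -0.003], "gripper": 35},
    {"dp": [0.12, 0, 0], "angular": [0, 0, 0], "gripper": 35},
    {"dp": [0.12, 0, 0], "angular": [0, 0, 0], "gripper": 35},
    {"dp": [0.12, 0, 0], "angular": [0, 0, 0], "gripper": 35},
    {"dp": [0.06, 0, 0], "angular": [0, 0, 0], "gripper": 35},
    {"dp": [0.02, 0, 0], "angular": [0, 0, 0], "gripper": 35},
    {"dp": [0, 0, 0], "angular": [0, 0, 0], "gripper": 35},
    {"dp": [0, 0, 0], "angular": [0, 0, 0], "gripper": 35},
  ],
)

```text
clock: 13.15
position: [0.4851, -0.2763, 0.1113]
ee_rot: [0.705, -0.024, 0.708, 0.029]
contact_force: [0.3, 0.4, -4.3]
width: 0.0491
```

```bash
python3 -c "
from h import *
st();go([.485,-.29,.1085],psi=4)"
```

```text
{'clock': 13.15, 'position': [0.4851, -0.2763, 0.1113], 'ee_rot': [0.7052, -0.0236, 0.708, 0.0288], 'qpos': [-0.6444, 0.3478, 1.7175, 0.0036, 1.084, -0.7204], 'contact_force': [0.3289, 0.3905, -4.2611], 'width': 0.0491}
at [ 0.4851 -0.2763  0.1113] axes x [-0.004  0.007 -1.   ] jaw 4.25
turn [ 0.0028 -0.0024 -0.0047]
dp [ 0.023 -0.114 -0.009] mm 14.0 rows 0.22
```

arm_command(
  series=[
    {"dp": [0.02, 0, 0], "angular": [0, -0.002, -0.004], "gripper": 35},
    {"dp": [0.008, 0, 0], "angular": [0, 0, 0], "gripper": 35},
    {"dp": [0, 0, 0], "angular": [0, 0, 0], "gripper": 75},
    {"dp": [0, 0, 0], "angular": [0, 0, 0], "gripper": 75},
    {"dp": [0, 0, 0], "angular": [0, 0, 0], "gripper": 75},
    {"dp": [-0.05, 0, 0], "angular": [0, 0, 0], "gripper": 75},
    {"dp": [-0.35, 0, 0], "angular": [0, 0, 0], "gripper": 75},
    {"dp": [-0.45, 0, 0], "angular": [0, 0, 0], "gripper": 75},
  ],
)

```text
clock: 14.15
position: [0.4844, -0.2762, 0.2117]
ee_rot: [0.706, -0.025, 0.707, 0.027]
contact_force: [-0.3, 0.1, 0.0]
width: 0.075
```

```bash
python3 -c "
from h import *
st();go([.531,.0536,.205],[.531,.0536,.098],psi=4)"
```

```text
{'clock': 14.15, 'position': [0.4844, -0.2762, 0.2117], 'ee_rot': [0.7058, -0.0252, 0.7075, 0.0269], 'qpos': [-0.6432, 0.2633, 1.5724, 0.0004, 1.3092, -0.7169], 'contact_force': [-0.3488, 0.0836, 0.0177], 'width': 0.075}
at [ 0.4844 -0.2762  0.2117] axes x [-0.002  0.002 -1.   ] jaw 4.22
turn [ 0.0025 -0.0015 -0.0016]
dp [0.056 2.714 0.579] mm 333.1 rows 5.33
dp [0.892 0.    0.   ] mm 107.0 rows 1.71
```

arm_command(
  series=[
    {"dp": [0, 0.2, 0.045], "angular": [0, 0, 0], "gripper": 75},
    {"dp": [0, 0.45, 0.096], "angular": [0, 0, 0], "gripper": 75},
    {"dp": [0, 0.5, 0.106], "angular": [0, 0, 0], "gripper": 75},
    {"dp": [0, 0.5, 0.106], "angular": [0, 0, 0], "gripper": 75},
    {"dp": [0, 0.5, 0.106], "angular": [0, 0, 0], "gripper": 75},
    {"dp": [0, 0.3, 0.064], "angular": [0, 0, 0], "gripper": 75},
    {"dp": [0, 0.12, 0.026], "angular": [0, 0, 0], "gripper": 75},
    {"dp": [0, 0.03, 0], "angular": [0, 0, 0], "gripper": 75},
  ],
)

```text
clock: 15.15
position: [0.5342, 0.0443, 0.2211]
ee_rot: [0.713, -0.028, 0.701, 0.022]
contact_force: [-0.8, -0.6, 0.8]
width: 0.0751
```

```bash
python3 -c "
from h import *
st();go([.531,.0536,.205],[.531,.0536,.098],psi=4)"
```

```text
{'clock': 15.15, 'position': [0.5342, 0.0443, 0.2211], 'ee_rot': [0.7127, -0.0278, 0.7006, 0.0219], 'qpos': [-0.0422, 0.2144, 1.6162, -0.0074, 1.2933, -0.1105], 'contact_force': [-0.8411, -0.5714, 0.765], 'width': 0.0751}
at [0.5342 0.0443 0.2211] axes x [ 0.017 -0.008 -1.   ] jaw 4.03
turn [0.0003 0.0106 0.0058]
dp [ 0.134  0.079 -0.021] mm 18.8 rows 0.3
dp [0.892 0.    0.   ] mm 107.0 rows 1.71
```

arm_command(
  series=[
    {"dp": [0.1, 0.07, -0.02], "angular": [0, 0.01, 0.005], "gripper": 75},
    {"dp": [0.1, 0, 0], "angular": [0, 0, 0], "gripper": 75},
    {"dp": [0.2, 0, 0], "angular": [0, 0, 0], "gripper": 75},
    {"dp": [0.22, 0, 0], "angular": [0, 0, 0], "gripper": 75},
    {"dp": [0.22, 0, 0], "angular": [0, 0, 0], "gripper": 75},
    {"dp": [0.12, 0, 0], "angular": [0, 0, 0], "gripper": 75},
    {"dp": [0.06, 0, 0], "angular": [0, 0, 0], "gripper": 75},
    {"dp": [0, 0, 0], "angular": [0, 0, 0], "gripper": 75},
  ],
)

```text
clock: 16.15
position: [0.5287, 0.0442, 0.0891]
ee_rot: [0.704, -0.023, 0.709, 0.02]
contact_force: [0.7, -0.2, -0.1]
width: 0.0747
```

```bash
python3 -c "
from h import *
st();go([.531,.0536,.100],psi=4)"
```

```text
{'clock': 16.15, 'position': [0.5287, 0.0442, 0.0891], 'ee_rot': [0.7043, -0.0226, 0.7093, 0.0199], 'qpos': [-0.0448, 0.3344, 1.8062, -0.005, 1.0078, -0.1022], 'contact_force': [0.6984, -0.174, -0.1324], 'width': 0.0747}
at [0.5287 0.0442 0.0891] axes x [-0.007 -0.004 -1.   ] jaw 3.44
turn [-0.0062 -0.0046  0.0022]
dp [-0.091  0.077  0.025] mm 14.6 rows 0.23
```

arm_command(
  series=[
    {"dp": [-0.06, 0.065, 0.02], "angular": [-0.006, -0.0045, 0.002], "gripper": 75},
    {"dp": [0, 0, 0], "angular": [0, 0, 0], "gripper": 75},
    {"dp": [0, 0.01, 0.0], "angular": [0, 0, 0], "gripper": 75},
    {"dp": [0, 0, 0], "angular": [0, 0, 0], "gripper": 56},
    {"dp": [0, 0, 0], "angular": [0, 0, 0], "gripper": 56},
    {"dp": [0, 0, 0], "angular": [0, 0, 0], "gripper": 56},
    {"dp": [0, 0, 0], "angular": [0, 0, 0], "gripper": 56},
    {"dp": [0, 0, 0], "angular": [0, 0, 0], "gripper": 56},
  ],
)

```text
clock: 17.15
position: [0.5322, 0.0539, 0.0989]
ee_rot: [0.708, -0.025, 0.705, 0.025]
contact_force: [0.4, 0.3, -0.1]
width: 0.0558
```

```bash
python3 -c "
from h import *
st();go([.531,.0536,.095],psi=4)"
```

```text
{'clock': 17.15, 'position': [0.5322, 0.0539, 0.0989], 'ee_rot': [0.7084, -0.025, 0.7049, 0.0246], 'qpos': [-0.0291, 0.3235, 1.7937, -0.0002, 1.0195, -0.0991], 'contact_force': [0.3597, 0.327, -0.1434], 'width': 0.0558}
at [0.5322 0.0539 0.0989] axes x [ 0.005 -0.    -1.   ] jaw 4.02
turn [0.0002 0.0031 0.0004]
dp [ 0.033 -0.002 -0.01 ] mm 4.1 rows 0.07
```

arm_command(
  series=[
    {"dp": [0, 0, -0.01], "angular": [0, 0.003, 0], "gripper": 56},
    {"dp": [0, 0, 0], "angular": [0, 0, 0], "gripper": 30},
    {"dp": [0, 0, 0], "angular": [0, 0, 0], "gripper": 30},
    {"dp": [0, 0, 0], "angular": [0, 0, 0], "gripper": 30},
    {"dp": [0, 0, 0], "angular": [0, 0, 0], "gripper": 30},
    {"dp": [0, 0, 0], "angular": [0, 0, 0], "gripper": 30},
    {"dp": [0, 0, 0], "angular": [0, 0, 0], "gripper": 30},
    {"dp": [0, 0, 0], "angular": [0, 0, 0], "gripper": 30},
  ],
)

```text
clock: 18.15
position: [0.5305, 0.0537, 0.099]
ee_rot: [0.706, -0.025, 0.707, 0.025]
contact_force: [-0.0, -0.1, 0.0]
width: 0.0437
```

```bash
python3 -c "
from h import *
st();go([.531,.0536,.17],[.58,-.28,.17],psi=4)"
```

```text
{'clock': 18.15, 'position': [0.5305, 0.0537, 0.099], 'ee_rot': [0.7063, -0.025, 0.707, 0.0245], 'qpos': [-0.0291, 0.3241, 1.7926, -0.0009, 1.0259, -0.0987], 'contact_force': [-0.0247, -0.1224, 0.0347], 'width': 0.0437}
at [0.5305 0.0537 0.099 ] axes x [-0.001 -0.001 -1.   ] jaw 4.02
turn [ 0.0002 -0.0007  0.0005]
dp [-0.592 -0.001  0.004] mm 71.0 rows 1.14
dp [ 0.    -2.802  0.213] mm 337.2 rows 5.39
```

arm_command(
  series=[
    {"dp": [-0.2, 0, 0], "angular": [0, 0, 0], "gripper": 30},
    {"dp": [-0.3, 0, 0], "angular": [0, 0, 0], "gripper": 30},
    {"dp": [-0.12, -0.25, 0.02], "angular": [0, 0, 0], "gripper": 30},
    {"dp": [0, -0.48, 0.038], "angular": [0, 0, 0], "gripper": 30},
    {"dp": [0, -0.5, 0.04], "angular": [0, 0, 0], "gripper": 30},
    {"dp": [0, -0.5, 0.04], "angular": [0, 0, 0], "gripper": 30},
    {"dp": [0, -0.5, 0.04], "angular": [0, 0, 0], "gripper": 30},
    {"dp": [0, -0.35, 0.027], "angular": [0, 0, 0], "gripper": 30},
  ],
)

```text
clock: 19.15
position: [0.5756, -0.2576, 0.1683]
ee_rot: [0.703, -0.026, 0.71, 0.029]
contact_force: [1.0, 0.7, -3.7]
width: 0.0435
```

```bash
python3 -c "
from h import *
st();go([.58,-.28,.15],[.58,-.28,.097],psi=4)"
```

```text
{'clock': 19.15, 'position': [0.5756, -0.2576, 0.1683], 'ee_rot': [0.7029, -0.0258, 0.7102, 0.0285], 'qpos': [-0.5297, 0.4029, 1.4709, -0.0024, 1.2786, -0.6059], 'contact_force': [0.9768, 0.7431, -3.7051], 'width': 0.0435}
at [ 0.5756 -0.2576  0.1683] axes x [-0.01   0.003 -1.   ] jaw 4.41
turn [ 0.0045 -0.0065 -0.0027]
dp [ 0.153 -0.189  0.023] mm 29.3 rows 0.47
dp [0.442 0.    0.   ] mm 53.0 rows 0.85
```

arm_command(
  series=[
    {"dp": [0.02, -0.13, 0.02], "angular": [0.004, -0.006, -0.003], "gripper": 30},
    {"dp": [0.1, -0.03, 0], "angular": [0, 0, 0], "gripper": 30},
    {"dp": [0.13, 0, 0], "angular": [0, 0, 0], "gripper": 30},
    {"dp": [0.13, 0, 0], "angular": [0, 0, 0], "gripper": 30},
    {"dp": [0.1, 0, 0], "angular": [0, 0, 0], "gripper": 30},
    {"dp": [0.04, 0, 0], "angular": [0, 0, 0], "gripper": 30},
    {"dp": [0, 0, 0], "angular": [0, 0, 0], "gripper": 30},
    {"dp": [0, 0, 0], "angular": [0, 0, 0], "gripper": 30},
  ],
)

```text
clock: 20.15
position: [0.5775, -0.2731, 0.0979]
ee_rot: [0.704, -0.023, 0.709, 0.027]
contact_force: [-0.6, -0.7, -2.9]
width: 0.0435
```

```bash
python3 -c "
from h import *
st();go([.58,-.28,.097],psi=4)"
```

```text
{'clock': 20.15, 'position': [0.5775, -0.2731, 0.0979], 'ee_rot': [0.7044, -0.0232, 0.7089, 0.0271], 'qpos': [-0.5513, 0.4684, 1.5487, 0.0013, 1.1328, -0.623], 'contact_force': [-0.6145, -0.7046, -2.8629], 'width': 0.0435}
at [ 0.5775 -0.2731  0.0979] axes x [-0.006  0.005 -1.   ] jaw 4.08
turn [ 0.0009 -0.0039 -0.0037]
dp [ 0.008 -0.059  0.017] mm 7.4 rows 0.12
```

arm_command(
  series=[
    {"dp": [0.012, 0, 0], "angular": [0, -0.004, -0.004], "gripper": 30},
    {"dp": [0, 0, 0], "angular": [0, 0, 0], "gripper": 30},
    {"dp": [0, 0, 0], "angular": [0, 0, 0], "gripper": 65},
    {"dp": [0, 0, 0], "angular": [0, 0, 0], "gripper": 65},
    {"dp": [0, 0, 0], "angular": [0, 0, 0], "gripper": 65},
    {"dp": [-0.05, 0, 0], "angular": [0, 0, 0], "gripper": 65},
    {"dp": [-0.35, 0, 0], "angular": [0, 0, 0], "gripper": 65},
    {"dp": [-0.45, 0, 0], "angular": [0, 0, 0], "gripper": 65},
  ],
)

```text
clock: 21.15
position: [0.5764, -0.2728, 0.1999]
ee_rot: [0.706, -0.025, 0.708, 0.025]
contact_force: [1.7, -0.1, -0.0]
width: 0.0652
```

```bash
python3 -c "
from h import *
st();rows([.5995,-.0896,.17],94.7,10)
d=get_image('top'); cv2.imwrite('pics/t1.png',cv2.resize(d['image'][130:280,270:480],None,fx=3.8,fy=3.8)); np.save('top1.npy',d,allow_pickle=True)
d=get_image('scene'); np.save('scene1.npy',d,allow_pickle=True)"
```

```text
{'clock': 21.15, 'position': [0.5764, -0.2728, 0.1999], 'ee_rot': [0.7058, -0.0246, 0.7075, 0.0254], 'qpos': [-0.5508, 0.3889, 1.4126, -0.0004, 1.3427, -0.6214], 'contact_force': [1.6512, -0.101, -0.0153], 'width': 0.0652}
at [ 0.5764 -0.2728  0.1999] jaw 4.05 n 10
[0.025, 0.151, 0.03] turn x -0.1007
[0.025, 0.144, 0.053] turn x -0.1007
[0.025, 0.134, 0.075] turn x -0.1007
[0.025, 0.121, 0.096] turn x -0.1007
[0.025, 0.104, 0.113] turn x -0.1007
[0.025, 0.085, 0.128] turn x -0.1007
[0.025, 0.064, 0.14] turn x -0.1007
[0.025, 0.041, 0.148] turn x -0.1007
[0.025, 0.017, 0.153] turn x -0.1007
[0.025, -0.008, 0.154] turn x -0.1007
```

View pics/t1.png

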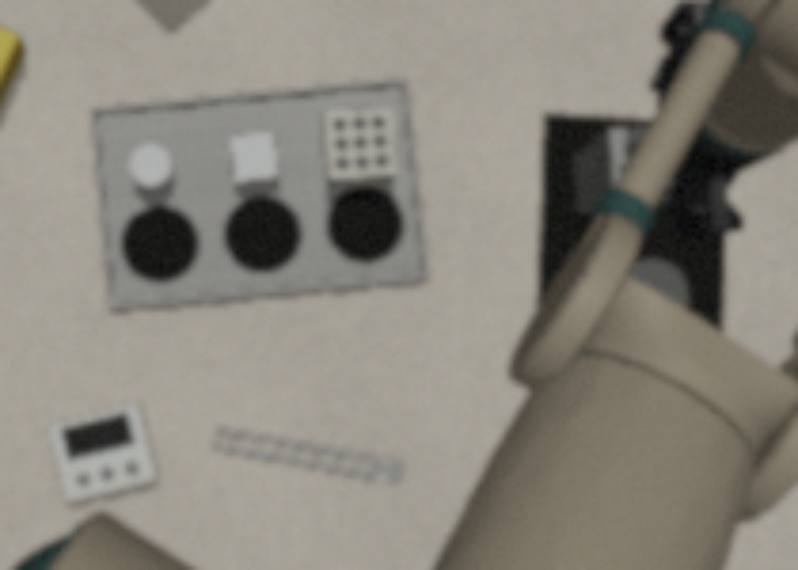

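Tray front row is empty, with three dark pads at (160,242), (263,233) and (365,224) and the block at (360,143). I'll measure the pads as ground-truth slots while moving to the block.

arm_command(
  series=[
    {"dp": [0, 0.151, 0.03], "angular": [-0.1, 0, 0], "gripper": 65},
    {"dp": [0, 0.144, 0.053], "angular": [-0.1, 0, 0], "gripper": 65},
    {"dp": [0, 0.134, 0.075], "angular": [-0.1, 0, 0], "gripper": 65},
    {"dp": [0, 0.121, 0.096], "angular": [-0.1, 0, 0], "gripper": 65},
    {"dp": [0, 0.104, 0.113], "angular": [-0.1, 0, 0], "gripper": 65},
    {"dp": [0, 0.085, 0.128], "angular": [-0.1, 0, 0], "gripper": 65},
    {"dp": [0, 0.064, 0.14], "angular": [-0.1, 0, 0], "gripper": 65},
    {"dp": [0, 0.041, 0.148], "angular": [-0.1, 0, 0], "gripper": 65},
  ],
)

```text
clock: 22.25
position: [0.597, -0.1257, 0.2074]
ee_rot: [0.55, -0.452, 0.547, 0.44]
contact_force: [-0.6, -0.1, 1.4]
width: 0.0649
```

```bash
python3 - <<'E'
from h import *
d=np.load("top1.npy",allow_pickle=True).item(); W=cloud(d); I=d["image"].max(-1)
x,y,z=W[...,0],W[...,1],W[...,2]
m=((I<50)&(x>.49)&(x<.58)&(y>-.14)&(y<.1)).astype(np.uint8)
c,l,s,cen=cv2.connectedComponentsWithStats(m)
for k in range(1,c):
    if s[k,4]>60: print("pad",s[k,4],np.round(W[l==k].mean(0)*1000,1),rect(W[l==k][:,:2]))
for nm,cx,cy,zt,rad in(("block",.599,-.0895,.050,.04),("box",.589,-.0135,.038,.03),("jar",.581,.061,.044,.025)):
    m=(np.hypot(x-cx,y-cy)<rad)&(abs(z-zt)<.0045); print(nm,rect(W[m][:,:2]))
rows([.5995,-.0896,.17],94.7)
E
```

```text
pad 266 [546.2 -94.6   6.8] (array([546.5, -94.5]), array([51.2, 47.7]), 0.9)
pad 258 [537.3 -19.3   6.6] (array([536.7, -19.7]), array([48.2, 49.7]), 44.3)
pad 255 [529.1  56.2   6.7] (array([529.8,  56.5]), array([48.6, 47.9]), 1.0)
block (array([598.3, -89. ]), array([49.8, 50.4]), 4.5)
box (array([589.7, -13.5]), array([34.4, 32.4]), 11.4)
jar (array([581.8,  61.7]), array([28. , 29.2]), 61.6)
at [ 0.597  -0.1257  0.2074] jaw 78.28 n 2
[0.156, 0.02, 0.15] turn x -0.0912
[0.156, -0.001, 0.151] turn x -0.0912
```

arm_command(
  series=[
    {"dp": [0.1, 0.02, 0.14], "angular": [-0.0912, 0, 0], "gripper": 65},
    {"dp": [0.1, 0, 0.1], "angular": [-0.07, 0, 0], "gripper": 65},
    {"dp": [0, 0, 0.03], "angular": [-0.01, 0, 0], "gripper": 65},
    {"dp": [0, 0, 0], "angular": [0, 0, 0], "gripper": 65},
    {"dp": [0, 0, 0], "angular": [0, 0, 0], "gripper": 65},
    {"dp": [0, 0, 0], "angular": [0, 0, 0], "gripper": 65},
    {"dp": [0, 0, 0], "angular": [0, 0, 0], "gripper": 65},
    {"dp": [0, 0, 0], "angular": [0, 0, 0], "gripper": 65},
  ],
)

```text
clock: 23.25
position: [0.5997, -0.0931, 0.1845]
ee_rot: [-0.484, 0.525, -0.481, -0.51]
contact_force: [-0.1, 0.0, 0.8]
width: 0.0651
```

```bash
python3 -c "
from h import *
st();go([.5993,-.0891,.17],[.5993,-.0891,.021],psi=94.6)"
```

```text
{'clock': 23.25, 'position': [0.5997, -0.0931, 0.1845], 'ee_rot': [-0.4836, 0.5246, -0.4807, -0.5097], 'qpos': [-0.2649, 0.3414, 1.5272, -0.0066, 1.2526, -1.9038], 'contact_force': [-0.0623, 0.0348, 0.7537], 'width': 0.0651}
at [ 0.5997 -0.0931  0.1845] axes x [ 0.018 -0.011 -1.   ] jaw 94.01
turn [-0.0065 -0.0081  0.011 ]
dp [0.121 0.    0.034] mm 15.0 rows 0.24
dp [1.242 0.    0.   ] mm 149.0 rows 2.38
```

arm_command(
  series=[
    {"dp": [0.05, 0, 0.03], "angular": [-0.006, -0.008, 0.011], "gripper": 65},
    {"dp": [0.15, 0, 0], "angular": [0, 0, 0], "gripper": 65},
    {"dp": [0.2, 0, 0], "angular": [0, 0, 0], "gripper": 65},
    {"dp": [0.2, 0, 0], "angular": [0, 0, 0], "gripper": 65},
    {"dp": [0.2, 0, 0], "angular": [0, 0, 0], "gripper": 65},
    {"dp": [0.1, 0, 0], "angular": [0, 0, 0], "gripper": 65},
    {"dp": [0.03, 0, 0], "angular": [0, 0, 0], "gripper": 65},
    {"dp": [0, 0, 0], "angular": [0, 0, 0], "gripper": 65},
  ],
)

```text
clock: 24.25
position: [0.6009, -0.0889, 0.0684]
ee_rot: [0.479, -0.519, 0.479, 0.521]
contact_force: [-0.2, 0.5, 0.4]
width: 0.0647
```

```bash
python3 -c "
from h import *
st();go([.5993,-.0891,.07],[.5993,-.0891,.021],psi=94.6)"
```

```text
{'clock': 24.25, 'position': [0.6009, -0.0889, 0.0684], 'ee_rot': [0.4794, -0.5186, 0.4793, 0.5211], 'qpos': [-0.2625, 0.4533, 1.6627, 0.0021, 1.0285, -1.9154], 'contact_force': [-0.1582, 0.4834, 0.4328], 'width': 0.0647}
at [ 0.6009 -0.0889  0.0684] axes x [-0.002  0.003 -1.   ] jaw 94.64
turn [ 0.0005  0.0017 -0.0014]
dp [-0.014  0.013 -0.   ] mm 2.3 rows 0.04
dp [0.408 0.    0.   ] mm 49.0 rows 0.78
```

arm_command(
  series=[
    {"dp": [0.08, 0.004, 0], "angular": [0, 0, 0], "gripper": 65},
    {"dp": [0.12, 0, 0], "angular": [0, 0, 0], "gripper": 65},
    {"dp": [0.1, 0, 0], "angular": [0, 0, 0], "gripper": 65},
    {"dp": [0.06, 0, 0], "angular": [0, 0, 0], "gripper": 65},
    {"dp": [0.02, 0, 0], "angular": [0, 0, 0], "gripper": 65},
    {"dp": [0, 0, 0], "angular": [0, 0, 0], "gripper": 65},
    {"dp": [0, 0, 0], "angular": [0, 0, 0], "gripper": 65},
    {"dp": [0, 0, 0], "angular": [0, 0, 0], "gripper": 65},
  ],
)

```text
clock: 25.25
position: [0.6018, -0.0892, 0.0215]
ee_rot: [0.48, -0.52, 0.479, 0.52]
contact_force: [0.1, -0.3, 0.7]
width: 0.0652
```

```bash
python3 -c "
from h import *
st();go([.5998,-.0891,.021],psi=94.6)"
```

```text
{'clock': 25.25, 'position': [0.6018, -0.0892, 0.0215], 'ee_rot': [0.48, -0.5198, 0.4786, 0.5199], 'qpos': [-0.2626, 0.5047, 1.7131, 0.0023, 0.9231, -1.9159], 'contact_force': [0.0936, -0.2837, 0.6767], 'width': 0.0652}
at [ 0.6018 -0.0892  0.0215] axes x [ 0.001  0.002 -1.   ] jaw 94.65
turn [0.0005 0.001  0.0008]
dp [0.004 0.016 0.002] mm 2.0 rows 0.03
```

Good; close and lift the block.

arm_command(
  series=[
    {"dp": [0, 0.012, 0], "angular": [0, 0, 0], "gripper": 65},
    {"dp": [0, 0, 0], "angular": [0, 0, 0], "gripper": 35},
    {"dp": [0, 0, 0], "angular": [0, 0, 0], "gripper": 35},
    {"dp": [0, 0, 0], "angular": [0, 0, 0], "gripper": 35},
    {"dp": [0, 0, 0], "angular": [0, 0, 0], "gripper": 35},
    {"dp": [0, 0, 0], "angular": [0, 0, 0], "gripper": 35},
    {"dp": [0, 0, 0], "angular": [0, 0, 0], "gripper": 35},
    {"dp": [0, 0, 0], "angular": [0, 0, 0], "gripper": 35},
  ],
)

```text
clock: 26.25
position: [0.6005, -0.0892, 0.0222]
ee_rot: [-0.48, 0.52, -0.478, -0.52]
contact_force: [0.7, 0.1, -0.5]
width: 0.0493
```

```bash
python3 -c "
from h import *
st();go([.600,-.0891,.14],psi=94.6)"
```

```text
{'clock': 26.25, 'position': [0.6005, -0.0892, 0.0222], 'ee_rot': [-0.4803, 0.52, -0.4784, -0.5197], 'qpos': [-0.2633, 0.5019, 1.7161, 0.0027, 0.9219, -1.9167], 'contact_force': [0.6759, 0.1141, -0.518], 'width': 0.0493}
at [ 0.6005 -0.0892  0.0222] axes x [ 0.002  0.002 -1.   ] jaw 94.64
turn [0.0005 0.0009 0.0015]
dp [-0.981  0.004  0.001] mm 117.8 rows 1.88
```

arm_command(
  series=[
    {"dp": [-0.15, 0, 0], "angular": [0, 0, 0], "gripper": 35},
    {"dp": [-0.3, 0, 0], "angular": [0, 0, 0], "gripper": 35},
    {"dp": [-0.35, 0, 0], "angular": [0, 0, 0], "gripper": 35},
    {"dp": [-0.15, 0, 0], "angular": [0, 0, 0], "gripper": 35},
    {"dp": [0, 0, 0], "angular": [0, 0, 0], "gripper": 35},
    {"dp": [0, 0, 0], "angular": [0, 0, 0], "gripper": 35},
    {"dp": [0, 0, 0], "angular": [0, 0, 0], "gripper": 35},
    {"dp": [0, 0, 0], "angular": [0, 0, 0], "gripper": 35},
  ],
)

```text
clock: 27.25
position: [0.5954, -0.0883, 0.1319]
ee_rot: [0.478, -0.515, 0.481, 0.524]
contact_force: [0.1, 0.3, -1.9]
width: 0.0491
```

```bash
python3 -c "
from h import *
st();rows([.462,.2877,.14],79.3,8)"
```

```text
{'clock': 27.25, 'position': [0.5954, -0.0883, 0.1319], 'ee_rot': [0.4778, -0.5152, 0.481, 0.5244], 'qpos': [-0.264, 0.3914, 1.5874, 0.0022, 1.1765, -1.9165], 'contact_force': [0.0584, 0.2786, -1.9328], 'width': 0.0491}
at [ 0.5954 -0.0883  0.1319] jaw 94.63 n 8
[-0.008, 0.107, 0.402] turn x 0.0213
[-0.008, 0.12, 0.398] turn x 0.0213
[-0.008, 0.134, 0.394] turn x 0.0213
[-0.008, 0.147, 0.389] turn x 0.0213
[-0.008, 0.16, 0.384] turn x 0.0213
[-0.008, 0.172, 0.378] turn x 0.0213
[-0.008, 0.185, 0.372] turn x 0.0213
[-0.008, 0.197, 0.366] turn x 0.0213
```

arm_command(
  series=[
    {"dp": [-0.008, 0.107, 0.3], "angular": [0.0213, 0, 0], "gripper": 35},
    {"dp": [-0.008, 0.12, 0.42], "angular": [0.0213, 0, 0], "gripper": 35},
    {"dp": [-0.008, 0.134, 0.42], "angular": [0.0213, 0, 0], "gripper": 35},
    {"dp": [-0.008, 0.147, 0.42], "angular": [0.0213, 0, 0], "gripper": 35},
    {"dp": [-0.008, 0.16, 0.42], "angular": [0.0213, 0, 0], "gripper": 35},
    {"dp": [-0.008, 0.172, 0.4], "angular": [0.0213, 0, 0], "gripper": 35},
    {"dp": [-0.008, 0.185, 0.35], "angular": [0.0213, 0, 0], "gripper": 35},
    {"dp": [0, 0.1, 0.2], "angular": [0.01, 0, 0], "gripper": 35},
  ],
)

```text
clock: 28.25
position: [0.4703, 0.2765, 0.1375]
ee_rot: [0.54, -0.447, 0.547, 0.457]
contact_force: [0.4, -0.2, -1.5]
width: 0.0492
```

```bash
python3 -c "
from h import *
st();go([.462,.2877,.125],psi=79.3)"
```

```text
{'clock': 28.25, 'position': [0.4703, 0.2765, 0.1375], 'ee_rot': [0.5403, -0.4468, 0.5472, 0.4572], 'qpos': [0.3963, 0.308, 1.7053, 0.0124, 1.142, -0.996], 'contact_force': [0.3658, -0.2377, -1.4552], 'width': 0.0492}
at [0.4703 0.2765 0.1375] axes x [-0.017  0.005 -1.   ] jaw 79.47
turn [ 0.0019  0.0012 -0.0112]
dp [0.104 0.085 0.079] mm 18.8 rows 0.3
```

arm_command(
  series=[
    {"dp": [0.08, 0.055, 0.05], "angular": [0.002, 0.001, -0.011], "gripper": 35},
    {"dp": [0, 0, 0], "angular": [0, 0, 0], "gripper": 35},
    {"dp": [0, 0, 0], "angular": [0, 0, 0], "gripper": 35},
    {"dp": [0, 0, 0], "angular": [0, 0, 0], "gripper": 35},
    {"dp": [0, 0, 0], "angular": [0, 0, 0], "gripper": 35},
    {"dp": [0, 0, 0], "angular": [0, 0, 0], "gripper": 35},
    {"dp": [0, 0, 0], "angular": [0, 0, 0], "gripper": 35},
    {"dp": [0, 0, 0], "angular": [0, 0, 0], "gripper": 35},
  ],
)

```text
clock: 29.25
position: [0.4654, 0.284, 0.1276]
ee_rot: [0.544, -0.451, 0.544, 0.451]
contact_force: [0.6, 0.4, -3.0]
width: 0.0496
```

```bash
python3 -c "
from h import *
st();go([.462,.2877,.095],psi=79.3)
d=get_image('scene'); np.save('scene2.npy',d,allow_pickle=True); a=cv2.resize(d['image'][130:230,390:490],None,fx=4,fy=4,interpolation=cv2.INTER_CUBIC)
d=get_image('top'); np.save('top2.npy',d,allow_pickle=True);b=cv2.resize(d['image'][165:265,170:270],None,fx=4,fy=4,interpolation=cv2.INTER_CUBIC)
cv2.imwrite('pics/c1.png',np.hstack([a,b]))"
```

```text
{'clock': 29.25, 'position': [0.4654, 0.284, 0.1276], 'ee_rot': [0.5442, -0.4514, 0.5443, 0.4514], 'qpos': [0.4203, 0.3108, 1.7291, 0.0, 1.1018, -0.9645], 'contact_force': [0.6203, 0.4219, -3.0018], 'width': 0.0496}
at [0.4654 0.284  0.1276] axes x [-0. -0. -1.] jaw 79.34
turn [ 0.0004 -0.     -0.0001]
dp [0.271 0.034 0.025] mm 33.0 rows 0.53
```

View pics/c1.png

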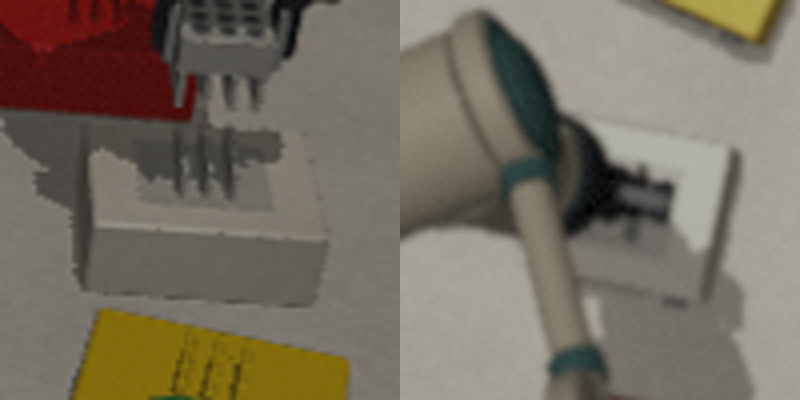

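```bash
python3 - <<'E'
from h import *
d=np.load("scene2.npy",allow_pickle=True).item(); W=cloud(d); x,y,z=W[...,0],W[...,1],W[...,2]; g=d["image"].mean(-1)
a=np.radians(-10.7); ex=np.array([np.cos(a),np.sin(a)]); ey=np.array([-np.sin(a),np.cos(a)])
p=np.array([.4654,.284])   # TCP reference
e=W[...,:2]-p; u=e@ex; w=e@ey
n=(abs(u)<.06)&(abs(w)<.06)
# head block front face
m=n&(z>.135)&(z<.152)&(abs(w)<.04); print("head w",np.round(np.nanpercentile(w[m],[2,50,98])*1e3,1),"u max",np.round(np.nanpercentile(u[m],[50,90,97])*1e3,1),m.sum())
for lo,hi,nm in((.113,.130,"blockfins"),(.056,.071,"coolerfins")):
    m=n&(z>lo)&(z<hi)&(u>.012)&(u<.034)
    h,_=np.histogram(w[m]*1e3,np.arange(-32,34,2)); print(nm,m.sum(),dict(zip(np.arange(-31,33,2).tolist(),h.tolist())),"umax",np.round(np.nanpercentile(u[m],[50,90])*1e3,1))
# image rows intensity profile
V=np.array(d["view"]);K=np.array(d["mtx"])
def px(P):
    c=(V@np.r_[P,1])[:3]; s=np.array([c[0],-c[1]])/-c[2]; s*=1+d["k1"]*(s@s); return K[:2,:2]@s+K[:2,2]
from itertools import product
for nm,zz,fy in(("b",.120,(-21,-7,7,21)),("c",.060,(-14,0,14))):
    for f in fy:
        q=p+ex*.025+ey*f/1e3; print(nm,f,np.round(px([*q,zz]),1))
r=int(px([*(p+ex*.025),.120])[1]); print(r,g[r-1:r+2,428:460].mean(0).astype(int).tolist())
r=int(px([*(p+ex*.025),.058])[1]); print(r,g[r-1:r+2,424:456].mean(0).astype(int).tolist())
E
```

```text
head w [-38.1  -5.   35.1] u max [23.2 26.  27.5] 236
blockfins 69 {-31: 0, -29: 0, -27: 0, -25: 4, -23: 8, -21: 5, -19: 0, -17: 0, -15: 0, -13: 0, -11: 5, -9: 8, -7: 3, -5: 0, -3: 0, -1: 0, 1: 0, 3: 6, 5: 8, 7: 4, 9: 0, 11: 0, 13: 0, 15: 0, 17: 7, 19: 6, 21: 5, 23: 0, 25: 0, 27: 0, 29: 0, 31: 0} umax [22.8 25.5]
coolerfins 46 {-31: 0, -29: 0, -27: 0, -25: 0, -23: 0, -21: 0, -19: 0, -17: 0, -15: 0, -13: 6, -11: 9, -9: 1, -7: 0, -5: 0, -3: 0, -1: 0, 1: 9, 3: 5, 5: 1, 7: 0, 9: 0, 11: 0, 13: 0, 15: 8, 17: 6, 19: 1, 21: 0, 23: 0, 25: 0, 27: 0, 29: 0, 31: 0} umax [19.2 21.7]
b -21 [434.9 153.6]
b -7 [441.5 154.1]
b 7 [448.  154.5]
b 21 [454.6 154.9]
c -14 [434.2 176.5]
c 0 [440.5 176.9]
c 14 [446.9 177.4]
154 [33, 34, 34, 36, 31, 47, 78, 69, 41, 31, 47, 75, 74, 83, 100, 114, 118, 111, 74, 70, 88, 109, 117, 118, 92, 61, 75, 92, 109, 117, 116, 116]
177 [112, 107, 106, 107, 107, 107, 106, 107, 108, 93, 68, 77, 98, 105, 109, 95, 65, 74, 89, 103, 109, 95, 67, 64, 81, 100, 106, 106, 106, 105, 106, 107]
```

arm_command(
  series=[
    {"dp": [0.04, 0.03, 0.033], "angular": [0, 0, 0], "gripper": 35},
    {"dp": [0.08, 0, 0], "angular": [0, 0, 0], "gripper": 35},
    {"dp": [0.08, 0, 0], "angular": [0, 0, 0], "gripper": 35},
    {"dp": [0.04, 0, 0], "angular": [0, 0, 0], "gripper": 35},
    {"dp": [0, 0, 0], "angular": [0, 0, 0], "gripper": 35},
    {"dp": [0, 0, 0], "angular": [0, 0, 0], "gripper": 35},
    {"dp": [0, 0, 0], "angular": [0, 0, 0], "gripper": 35},
    {"dp": [0, 0, 0], "angular": [0, 0, 0], "gripper": 35},
  ],
)

```text
clock: 30.35
position: [0.4622, 0.2891, 0.0964]
ee_rot: [0.544, -0.451, 0.544, 0.452]
contact_force: [-0.4, 0.8, -2.5]
width: 0.049
```

```bash
cat > rel.py <<'E'
from h import *
st(); p3,_=pose(); p=p3[:2]; zb=p3[2]-.0162
d=get_image("scene"); W=cloud(d); z=W[...,2]
a=np.radians(-10.7); ex=np.array([np.cos(a),np.sin(a)]); ey=np.array([-np.sin(a),np.cos(a)])
e=W[...,:2]-p; u=e@ex; w=e@ey
for lo,hi,nm,f in((zb+.003,zb+.019,"block",(-21,-7,7,21)),(.056,.068,"cooler",(-14,0,14))):
    hi=min(hi,zb+.019) if nm=="block" else min(hi,zb-.003)
    m=(abs(u)<.06)&(abs(w)<.034)&(z>lo)&(z<hi)&(u>.010)&(u<.036); ww=w[m]*1e3
    c=min(np.arange(-8,8,.1),key=lambda c:sum(min((t-c-k)**2 for k in f) for t in ww)); print(nm,m.sum(),"centre w %.1f"%c,"u",np.round(np.nanpercentile(u[m],[50,90])*1e3,1))
go([*(np.array([.462,.2877])),.075],psi=79.3)
cv2.imwrite('pics/c_%d.png'%(get_state()["clock"]*100),cv2.resize(d['image'][130:230,390:490],None,fx=5,fy=5,interpolation=cv2.INTER_CUBIC))
E
python3 rel.py; ls pics
```

```text
{'clock': 30.35, 'position': [0.4622, 0.2891, 0.0964], 'ee_rot': [0.5439, -0.4514, 0.5444, 0.4516], 'qpos': [0.4313, 0.3425, 1.7706, 0.0001, 1.0293, -0.954], 'contact_force': [-0.3738, 0.7657, -2.506], 'width': 0.049}
block 73 centre w -2.2 u [22.6 25.8]
cooler 40 centre w -2.6 u [22.7 26.2]
at [0.4622 0.2891 0.0964] axes x [-0.001 -0.    -1.   ] jaw 79.37
turn [ 0.0007 -0.0002 -0.0004]
dp [ 0.178 -0.001 -0.012] mm 21.5 rows 0.34
c1.png
c_3040.png
s1.png
scene0.png
t1.png
top0.png
topcrop.png
```

Aligned to about 0.4 mm; lowering.

arm_command(
  series=[
    {"dp": [0.05, 0, -0.003], "angular": [0, 0, 0], "gripper": 35},
    {"dp": [0.06, 0, 0], "angular": [0, 0, 0], "gripper": 35},
    {"dp": [0.06, 0, 0], "angular": [0, 0, 0], "gripper": 35},
    {"dp": [0.04, 0, 0], "angular": [0, 0, 0], "gripper": 35},
    {"dp": [0.02, 0, 0], "angular": [0, 0, 0], "gripper": 35},
    {"dp": [0.01, 0, 0], "angular": [0, 0, 0], "gripper": 35},
    {"dp": [0, 0, 0], "angular": [0, 0, 0], "gripper": 35},
    {"dp": [0, 0, 0], "angular": [0, 0, 0], "gripper": 35},
  ],
)

```text
clock: 31.4
position: [0.4623, 0.2888, 0.0665]
ee_rot: [0.544, -0.452, 0.544, 0.452]
contact_force: [-0.3, 0.2, -2.1]
width: 0.0493
```

```bash
python3 rel.py
```

```text
{'clock': 31.4, 'position': [0.4623, 0.2888, 0.0665], 'ee_rot': [0.5442, -0.4515, 0.5442, 0.4516], 'qpos': [0.4307, 0.3754, 1.8081, 0.0, 0.958, -0.9546], 'contact_force': [-0.3049, 0.1652, -2.0829], 'width': 0.0493}
block 124 centre w -5.4 u [22.7 26.1]
cooler 0 centre w -8.0 u nan
at [0.4623 0.2888 0.0665] axes x [ 0.  0. -1.] jaw 79.37
turn [ 0.0008  0.     -0.    ]
dp [-0.07   0.001 -0.01 ] mm 8.5 rows 0.14
  return np.nanmean(a, axis, out=out, keepdims=keepdims)
```

arm_command(
  series=[
    {"dp": [0.008, 0, 0], "angular": [0, 0, 0], "gripper": 35},
    {"dp": [0.008, 0, 0], "angular": [0, 0, 0], "gripper": 35},
    {"dp": [0.005, 0, 0], "angular": [0, 0, 0], "gripper": 35},
    {"dp": [0, 0, 0], "angular": [0, 0, 0], "gripper": 35},
    {"dp": [0, 0, 0], "angular": [0, 0, 0], "gripper": 35},
    {"dp": [0, 0, 0], "angular": [0, 0, 0], "gripper": 35},
    {"dp": [0, 0, 0], "angular": [0, 0, 0], "gripper": 35},
    {"dp": [0, 0, 0], "angular": [0, 0, 0], "gripper": 35},
  ],
)

```text
clock: 32.45
position: [0.4623, 0.2888, 0.0662]
ee_rot: [0.544, -0.452, 0.544, 0.451]
contact_force: [-1.6, 0.2, 0.9]
width: 0.0491
```

```bash
python3 rel.py 2>&1 | head -1
```

```text
(no output)
```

Contact at z = 0.0662, exactly the expected seated height. Release and rise.

arm_command(
  series=[
    {"dp": [0, 0, 0], "angular": [0, 0, 0], "gripper": 68},
    {"dp": [0, 0, 0], "angular": [0, 0, 0], "gripper": 68},
    {"dp": [0, 0, 0], "angular": [0, 0, 0], "gripper": 68},
    {"dp": [0, 0, 0], "angular": [0, 0, 0], "gripper": 68},
    {"dp": [-0.05, 0, 0], "angular": [0, 0, 0], "gripper": 68},
    {"dp": [-0.3, 0, 0], "angular": [0, 0, 0], "gripper": 68},
    {"dp": [-0.5, 0, 0], "angular": [0, 0, 0], "gripper": 68},
    {"dp": [-0.5, 0, 0], "angular": [0, 0, 0], "gripper": 68},
  ],
)

```text
clock: 33.5
position: [0.4602, 0.2877, 0.2279]
ee_rot: [0.541, -0.451, 0.547, 0.452]
contact_force: [0.7, 0.6, -0.6]
width: 0.0679
```

```bash
python3 - <<'E'
from h import *
st()
d=get_image('scene'); cv2.imwrite('pics/c2.png',cv2.resize(d['image'][130:230,390:490],None,fx=5,fy=5,interpolation=cv2.INTER_CUBIC))
W=cloud(d); x,y,z=W[...,0],W[...,1],W[...,2]; m=(np.hypot(x-.462,y-.288)<.04)&(abs(z-.094)<.006); print(m.sum(),np.round(np.nanmedian(W[m],0)*1e3,1),rect(W[m][:,:2]))
rows([.5775,-.2731,.21],4)
E
```

```text
{'clock': 33.5, 'position': [0.4602, 0.2877, 0.2279], 'ee_rot': [0.541, -0.4506, 0.5474, 0.4523], 'qpos': [0.4306, 0.2344, 1.5715, -0.0, 1.3449, -0.9545], 'contact_force': [0.6802, 0.646, -0.6242], 'width': 0.0679}
318 [467.4 285.7  93.4] (array([463.9, 287.2]), array([50.8, 57.3]), 78.8)
at [0.4643 0.2897 0.2368] jaw 79.37 n 10
[0.022, -0.179, -0.444] turn x 0.0837
[0.022, -0.236, -0.416] turn x 0.0837
[0.022, -0.288, -0.382] turn x 0.0837
[0.022, -0.336, -0.341] turn x 0.0837
[0.022, -0.378, -0.294] turn x 0.0837
[0.022, -0.413, -0.241] turn x 0.0837
[0.022, -0.441, -0.185] turn x 0.0837
[0.022, -0.462, -0.126] turn x 0.0837
[0.022, -0.474, -0.064] turn x 0.0837
[0.022, -0.478, -0.001] turn x 0.0837
```

View pics/c2.png

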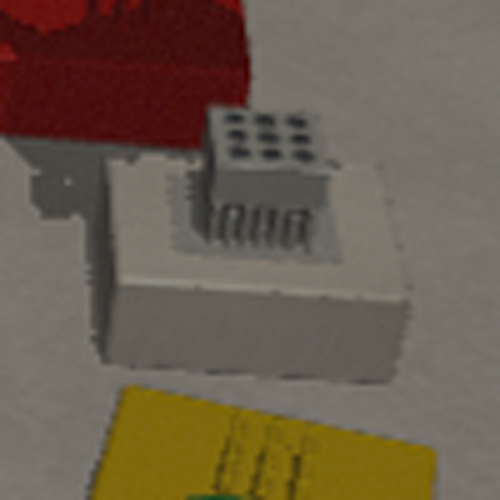

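The block sits on the cooler at (265,180), with its fins meshed and its top at z = 93.4 mm (94 expected). Now the canister comes back.

arm_command(
  series=[
    {"dp": [0.02, -0.179, -0.444], "angular": [0.0837, 0, 0], "gripper": 68},
    {"dp": [0.02, -0.236, -0.416], "angular": [0.0837, 0, 0], "gripper": 68},
    {"dp": [0.02, -0.288, -0.382], "angular": [0.0837, 0, 0], "gripper": 68},
    {"dp": [0.02, -0.336, -0.341], "angular": [0.0837, 0, 0], "gripper": 68},
    {"dp": [0.02, -0.378, -0.294], "angular": [0.0837, 0, 0], "gripper": 68},
    {"dp": [0.02, -0.413, -0.241], "angular": [0.0837, 0, 0], "gripper": 68},
    {"dp": [0.02, -0.441, -0.185], "angular": [0.0837, 0, 0], "gripper": 68},
    {"dp": [0.02, -0.462, -0.126], "angular": [0.0837, 0, 0], "gripper": 68},
  ],
)

```text
clock: 34.55
position: [0.5557, -0.1696, 0.2231]
ee_rot: [0.708, -0.107, 0.69, 0.11]
contact_force: [0.5, -0.2, 0.1]
width: 0.0678
```

```bash
python3 - <<'E'
from h import *
st()
rows([.5775,-.2731,.21],4)
d=get_image('scene'); W=cloud(d); x,y,z=W[...,0],W[...,1],W[...,2]
for cx,cy,zt in((.5775,-.2731,.134),(.4851,-.2763,.144),(.388,-.288,.152)):
    m=(np.hypot(x-cx,y-cy)<.035)&(abs(z-zt)<.0045); print(m.sum(),rect(W[m][:,:2]))
E
```

```text
{'clock': 34.55, 'position': [0.5557, -0.1696, 0.2231], 'ee_rot': [0.7078, -0.1074, 0.6896, 0.1095], 'qpos': [-0.4264, 0.2777, 1.5234, 0.0172, 1.3206, -0.7386], 'contact_force': [0.4935, -0.2119, 0.0718], 'width': 0.0678}
at [ 0.5557 -0.1696  0.2231] jaw 17.65 n 2
[0.055, -0.439, -0.044] turn x 0.0758
[0.055, -0.441, 0.008] turn x 0.0758
329 (array([ 580.8, -272.6]), array([47.3, 43.1]), 5.2)
290 (array([ 487.3, -276.5]), array([52.6, 48.8]), 4.2)
119 (array([ 389.1, -287.7]), array([33.2, 33.8]), 50.3)
```

arm_command(
  series=[
    {"dp": [0.03, -0.4, -0.04], "angular": [0.0758, 0, 0], "gripper": 68},
    {"dp": [0.03, -0.25, 0.005], "angular": [0.06, 0, 0], "gripper": 68},
    {"dp": [0, -0.1, 0.01], "angular": [0.01, 0, 0], "gripper": 68},
    {"dp": [0, -0.03, 0], "angular": [0, 0, 0], "gripper": 68},
    {"dp": [0, 0, 0], "angular": [0, 0, 0], "gripper": 68},
    {"dp": [0, 0, 0], "angular": [0, 0, 0], "gripper": 68},
    {"dp": [0, 0, 0], "angular": [0, 0, 0], "gripper": 68},
    {"dp": [0, 0, 0], "angular": [0, 0, 0], "gripper": 68},
  ],
)

```text
clock: 35.6
position: [0.5753, -0.27, 0.2167]
ee_rot: [0.716, -0.025, 0.697, 0.024]
contact_force: [-0.5, -0.2, 0.2]
width: 0.0678
```

```bash
python3 -c "
from h import *
go([.577,-.2731,.205],[.577,-.2731,.097],psi=4.1)"
```

```text
at [ 0.5753 -0.27    0.2167] axes x [ 0.027  0.    -1.   ] jaw 4.0
turn [-0.0011  0.0173  0.0009]
dp [ 0.098 -0.027  0.013] mm 12.2 rows 0.2
dp [0.9 0.  0. ] mm 108.0 rows 1.73
```

arm_command(
  series=[
    {"dp": [0.05, -0.025, 0.012], "angular": [-0.001, 0.017, 0], "gripper": 68},
    {"dp": [0, 0, 0], "angular": [0, 0, 0], "gripper": 68},
    {"dp": [0.18, 0, 0], "angular": [0, 0, 0], "gripper": 68},
    {"dp": [0.22, 0, 0], "angular": [0, 0, 0], "gripper": 68},
    {"dp": [0.22, 0, 0], "angular": [0, 0, 0], "gripper": 68},
    {"dp": [0.15, 0, 0], "angular": [0, 0, 0], "gripper": 68},
    {"dp": [0.08, 0, 0], "angular": [0, 0, 0], "gripper": 68},
    {"dp": [0, 0, 0], "angular": [0, 0, 0], "gripper": 68},
  ],
)

```text
clock: 36.6
position: [0.5786, -0.2738, 0.1052]
ee_rot: [0.706, -0.026, 0.707, 0.025]
contact_force: [-1.4, 0.2, 0.5]
width: 0.0679
```

```bash
python3 -c "
from h import *
st();go([.577,-.2731,.0972],psi=4.1)"
```

```text
{'clock': 36.6, 'position': [0.5786, -0.2738, 0.1052], 'ee_rot': [0.7063, -0.0264, 0.707, 0.0248], 'qpos': [-0.5492, 0.4596, 1.544, -0.0027, 1.1376, -0.6205], 'contact_force': [-1.4192, 0.1897, 0.4798], 'width': 0.0679}
at [ 0.5786 -0.2738  0.1052] axes x [-0.001 -0.002 -1.   ] jaw 4.15
turn [ 0.0005 -0.0007  0.0014]
dp [ 0.067  0.007 -0.013] mm 8.2 rows 0.13
```

arm_command(
  series=[
    {"dp": [0.06, 0.006, -0.012], "angular": [0, 0, 0.001], "gripper": 68},
    {"dp": [0, 0, 0], "angular": [0, 0, 0], "gripper": 56},
    {"dp": [0, 0, 0], "angular": [0, 0, 0], "gripper": 30},
    {"dp": [0, 0, 0], "angular": [0, 0, 0], "gripper": 30},
    {"dp": [0, 0, 0], "angular": [0, 0, 0], "gripper": 30},
    {"dp": [0, 0, 0], "angular": [0, 0, 0], "gripper": 30},
    {"dp": [0, 0, 0], "angular": [0, 0, 0], "gripper": 30},
    {"dp": [0, 0, 0], "angular": [0, 0, 0], "gripper": 30},
  ],
)

```text
clock: 37.6
position: [0.5779, -0.2739, 0.0997]
ee_rot: [0.707, -0.027, 0.706, 0.025]
contact_force: [-0.9, -0.8, -2.0]
width: 0.0433
```

```bash
python3 -c "
from h import *
st();go([.577,-.2731,.17],[.5305,.0537,.17],psi=4.05)"
```

```text
{'clock': 37.6, 'position': [0.5779, -0.2739, 0.0997], 'ee_rot': [0.7072, -0.0266, 0.706, 0.0247], 'qpos': [-0.5505, 0.4624, 1.5545, -0.0015, 1.1218, -0.6224], 'contact_force': [-0.9396, -0.7583, -1.9919], 'width': 0.0433}
at [ 0.5779 -0.2739  0.0997] axes x [ 0.002 -0.003 -1.   ] jaw 4.16
turn [0.0012 0.001  0.0018]
dp [-0.586  0.007 -0.007] mm 70.3 rows 1.12
dp [ 0.     2.744 -0.194] mm 330.1 rows 5.28
```

arm_command(
  series=[
    {"dp": [-0.2, 0, 0], "angular": [0.001, 0.001, 0.001], "gripper": 30},
    {"dp": [-0.3, 0, 0], "angular": [0, 0, 0], "gripper": 30},
    {"dp": [-0.12, 0.25, -0.018], "angular": [0, 0, 0], "gripper": 30},
    {"dp": [0, 0.48, -0.034], "angular": [0, 0, 0], "gripper": 30},
    {"dp": [0, 0.5, -0.035], "angular": [0, 0, 0], "gripper": 30},
    {"dp": [0, 0.5, -0.035], "angular": [0, 0, 0], "gripper": 30},
    {"dp": [0, 0.5, -0.035], "angular": [0, 0, 0], "gripper": 30},
    {"dp": [0, 0.25, -0.018], "angular": [0, 0, 0], "gripper": 30},
  ],
)

```text
clock: 38.6
position: [0.5296, 0.0331, 0.1716]
ee_rot: [0.703, -0.021, 0.71, 0.026]
contact_force: [0.6, 0.5, -3.8]
width: 0.0438
```

```bash
python3 -c "
from h import *
st();go([.5305,.0527,.13],[.5305,.0527,.1017],psi=4.02)"
```

```text
{'clock': 38.6, 'position': [0.5296, 0.0331, 0.1716], 'ee_rot': [0.7033, -0.0209, 0.7101, 0.026], 'qpos': [-0.073, 0.2561, 1.6881, 0.0066, 1.2078, -0.1416], 'contact_force': [0.5678, 0.4953, -3.7673], 'width': 0.0438}
at [0.5296 0.0331 0.1716] axes x [-0.01   0.007 -1.   ] jaw 3.8
turn [-0.0025 -0.006  -0.0048]
dp [0.347 0.162 0.019] mm 46.0 rows 0.74
dp [0.236 0.    0.   ] mm 28.3 rows 0.45
```

arm_command(
  series=[
    {"dp": [0, 0.1, 0.01], "angular": [-0.002, -0.006, -0.005], "gripper": 30},
    {"dp": [0, 0.04, 0], "angular": [0, 0, 0], "gripper": 30},
    {"dp": [0.1, 0, 0], "angular": [0, 0, 0], "gripper": 30},
    {"dp": [0.12, 0, 0], "angular": [0, 0, 0], "gripper": 30},
    {"dp": [0.1, 0, 0], "angular": [0, 0, 0], "gripper": 30},
    {"dp": [0, 0, 0], "angular": [0, 0, 0], "gripper": 30},
    {"dp": [0, 0, 0], "angular": [0, 0, 0], "gripper": 30},
    {"dp": [0, 0, 0], "angular": [0, 0, 0], "gripper": 30},
  ],
)

```text
clock: 39.6
position: [0.5276, 0.0491, 0.1283]
ee_rot: [0.705, -0.025, 0.708, 0.024]
contact_force: [0.3, -0.4, -3.7]
width: 0.0438
```

```bash
python3 -c "
from h import *
st();go([.5305,.0527,.11],[.5305,.0527,.1017],psi=4.02)"
```

```text
{'clock': 39.6, 'position': [0.5276, 0.0491, 0.1283], 'ee_rot': [0.7051, -0.0253, 0.7083, 0.0237], 'qpos': [-0.0368, 0.2911, 1.7571, -0.0029, 1.0977, -0.1047], 'contact_force': [0.2969, -0.4242, -3.7006], 'width': 0.0438}
at [0.5276 0.0491 0.1283] axes x [-0.004 -0.002 -1.   ] jaw 3.96
turn [-0.0006 -0.0029  0.0013]
dp [0.153 0.028 0.027] mm 18.9 rows 0.3
dp [0.069 0.    0.   ] mm 8.3 rows 0.13
```

arm_command(
  series=[
    {"dp": [0.01, 0.025, 0.024], "angular": [0, -0.0025, 0.001], "gripper": 30},
    {"dp": [0.07, 0, 0], "angular": [0, 0, 0], "gripper": 30},
    {"dp": [0.07, 0, 0], "angular": [0, 0, 0], "gripper": 30},
    {"dp": [0.03, 0, 0], "angular": [0, 0, 0], "gripper": 30},
    {"dp": [0.01, 0, 0], "angular": [0, 0, 0], "gripper": 30},
    {"dp": [0, 0, 0], "angular": [0, 0, 0], "gripper": 30},
    {"dp": [0, 0, 0], "angular": [0, 0, 0], "gripper": 30},
    {"dp": [0, 0, 0], "angular": [0, 0, 0], "gripper": 30},
  ],
)

```text
clock: 40.6
position: [0.531, 0.0526, 0.1048]
ee_rot: [0.707, -0.025, 0.706, 0.024]
contact_force: [-0.2, 1.1, -2.6]
width: 0.0431
```

```bash
python3 -c "
from h import *
st();go([.5305,.0527,.1017],psi=4.02)"
```

```text
{'clock': 40.6, 'position': [0.531, 0.0526, 0.1048], 'ee_rot': [0.7072, -0.0248, 0.7062, 0.0244], 'qpos': [-0.0313, 0.3173, 1.786, -0.0005, 1.0368, -0.1006], 'contact_force': [-0.1776, 1.1249, -2.5822], 'width': 0.0431}
at [0.531  0.0526 0.1048] axes x [ 0.001 -0.    -1.   ] jaw 3.99
turn [-0.0004  0.0009  0.0004]
dp [ 0.025  0.001 -0.004] mm 3.1 rows 0.05
```

Aligned within 0.5 mm. Lower the last 3 mm, release, rise.

arm_command(
  series=[
    {"dp": [0.02, 0, -0.003], "angular": [0, 0, 0], "gripper": 30},
    {"dp": [0.01, 0, 0], "angular": [0, 0, 0], "gripper": 30},
    {"dp": [0, 0, 0], "angular": [0, 0, 0], "gripper": 30},
    {"dp": [0, 0, 0], "angular": [0, 0, 0], "gripper": 30},
    {"dp": [0, 0, 0], "angular": [0, 0, 0], "gripper": 30},
    {"dp": [0, 0, 0], "angular": [0, 0, 0], "gripper": 30},
    {"dp": [0, 0, 0], "angular": [0, 0, 0], "gripper": 30},
    {"dp": [0, 0, 0], "angular": [0, 0, 0], "gripper": 30},
  ],
)

```text
clock: 41.6
position: [0.5308, 0.0526, 0.1017]
ee_rot: [0.707, -0.025, 0.706, 0.024]
contact_force: [0.3, -0.6, -1.5]
width: 0.0433
```

arm_command(
  series=[
    {"dp": [0, 0, 0], "angular": [0, 0, 0], "gripper": 65},
    {"dp": [0, 0, 0], "angular": [0, 0, 0], "gripper": 65},
    {"dp": [0, 0, 0], "angular": [0, 0, 0], "gripper": 65},
    {"dp": [0, 0, 0], "angular": [0, 0, 0], "gripper": 65},
    {"dp": [-0.05, 0, 0], "angular": [0, 0, 0], "gripper": 65},
    {"dp": [-0.3, 0, 0], "angular": [0, 0, 0], "gripper": 65},
    {"dp": [-0.4, 0, 0], "angular": [0, 0, 0], "gripper": 75},
    {"dp": [-0.2, 0, 0], "angular": [0, 0, 0], "gripper": 75},
  ],
)

```text
clock: 42.6
position: [0.5305, 0.0526, 0.219]
ee_rot: [0.707, -0.025, 0.706, 0.024]
contact_force: [-0.4, -0.8, 0.3]
width: 0.075
```

```bash
python3 -c "
from h import *
st();go([.4848,-.2762,.215],[.4848,-.2762,.1085],psi=4.1)"
```

```text
{'clock': 42.6, 'position': [0.5305, 0.0526, 0.219], 'ee_rot': [0.7071, -0.0248, 0.7063, 0.0244], 'qpos': [-0.0314, 0.2197, 1.6142, -0.0005, 1.3064, -0.1008], 'contact_force': [-0.4108, -0.762, 0.3191], 'width': 0.075}
at [0.5305 0.0526 0.219 ] axes x [ 0.001 -0.    -1.   ] jaw 3.98
turn [-0.0013  0.0007  0.0004]
dp [ 0.033 -2.706 -0.576] mm 332.0 rows 5.31
dp [0.887 0.    0.   ] mm 106.5 rows 1.7
```

arm_command(
  series=[
    {"dp": [0, -0.2, -0.045], "angular": [0, 0, 0], "gripper": 75},
    {"dp": [0, -0.45, -0.096], "angular": [0, 0, 0], "gripper": 75},
    {"dp": [0, -0.5, -0.106], "angular": [0, 0, 0], "gripper": 75},
    {"dp": [0, -0.5, -0.106], "angular": [0, 0, 0], "gripper": 75},
    {"dp": [0, -0.5, -0.106], "angular": [0, 0, 0], "gripper": 75},
    {"dp": [0, -0.35, -0.075], "angular": [0, 0, 0], "gripper": 75},
    {"dp": [0, -0.15, -0.032], "angular": [0, 0, 0], "gripper": 75},
    {"dp": [0, -0.04, 0], "angular": [0, 0, 0], "gripper": 75},
  ],
)

```text
clock: 43.6
position: [0.4881, -0.2825, 0.2262]
ee_rot: [0.712, -0.027, 0.701, 0.025]
contact_force: [-0.6, -0.1, -0.6]
width: 0.0751
```

```bash
python3 -c "
from h import *
st();go([.4848,-.2762,.215],[.4848,-.2762,.1085],psi=4.1)"
```

```text
{'clock': 43.6, 'position': [0.4881, -0.2825, 0.2262], 'ee_rot': [0.7121, -0.0268, 0.7011, 0.0249], 'qpos': [-0.6532, 0.2542, 1.5487, 0.0081, 1.3249, -0.7282], 'contact_force': [-0.6253, -0.0673, -0.6384], 'width': 0.0751}
at [ 0.4881 -0.2825  0.2262] axes x [ 0.016 -0.002 -1.   ] jaw 4.19
turn [0.001  0.0099 0.0021]
dp [ 0.093  0.054 -0.024] mm 13.3 rows 0.21
dp [0.887 0.    0.   ] mm 106.5 rows 1.7
```

arm_command(
  series=[
    {"dp": [0.05, 0.05, -0.022], "angular": [0.001, 0.0095, 0.002], "gripper": 75},
    {"dp": [0, 0, 0], "angular": [0, 0, 0], "gripper": 75},
    {"dp": [0.2, 0, 0], "angular": [0, 0, 0], "gripper": 75},
    {"dp": [0.25, 0, 0], "angular": [0, 0, 0], "gripper": 75},
    {"dp": [0.22, 0, 0], "angular": [0, 0, 0], "gripper": 75},
    {"dp": [0.15, 0, 0], "angular": [0, 0, 0], "gripper": 75},
    {"dp": [0.08, 0, 0], "angular": [0, 0, 0], "gripper": 75},
    {"dp": [0, 0, 0], "angular": [0, 0, 0], "gripper": 75},
  ],
)

```text
clock: 44.6
position: [0.488, -0.2651, 0.1101]
ee_rot: [0.707, -0.029, 0.706, 0.031]
contact_force: [-0.0, 0.2, 0.2]
width: 0.0749
```

```bash
python3 -c "
from h import *
st();go([.4848,-.2762,.1085],psi=4.1)"
```

```text
{'clock': 44.6, 'position': [0.488, -0.2651, 0.1101], 'ee_rot': [0.7071, -0.029, 0.7058, 0.0309], 'qpos': [-0.6252, 0.3414, 1.7312, 0.0038, 1.0693, -0.7117], 'contact_force': [-0.0064, 0.1548, 0.1927], 'width': 0.0749}
at [ 0.488  -0.2651  0.1101] axes x [ 0.002  0.003 -1.   ] jaw 4.86
turn [ 0.0084  0.0012 -0.0017]
dp [ 0.014 -0.09  -0.033] mm 11.6 rows 0.19
```

arm_command(
  series=[
    {"dp": [0.01, -0.08, -0.03], "angular": [0.007, 0.001, -0.001], "gripper": 75},
    {"dp": [0, 0, 0], "angular": [0, 0, 0], "gripper": 75},
    {"dp": [0, 0, 0], "angular": [0, 0, 0], "gripper": 75},
    {"dp": [0, 0, 0], "angular": [0, 0, 0], "gripper": 62},
    {"dp": [0, 0, 0], "angular": [0, 0, 0], "gripper": 62},
    {"dp": [0, 0, 0], "angular": [0, 0, 0], "gripper": 62},
    {"dp": [0, 0, 0], "angular": [0, 0, 0], "gripper": 62},
    {"dp": [0, 0, 0], "angular": [0, 0, 0], "gripper": 62},
  ],
)

```text
clock: 45.6
position: [0.4865, -0.2766, 0.1115]
ee_rot: [0.708, -0.027, 0.705, 0.025]
contact_force: [0.8, 0.2, 0.1]
width: 0.0621
```

```bash
python3 -c "
from h import *
st();go([.4848,-.2762,.1085],psi=4.1)"
```

```text
{'clock': 45.6, 'position': [0.4865, -0.2766, 0.1115], 'ee_rot': [0.7081, -0.0266, 0.7051, 0.0251], 'qpos': [-0.6419, 0.3435, 1.7238, 0.0011, 1.0697, -0.7156], 'contact_force': [0.7587, 0.2234, 0.1308], 'width': 0.0621}
at [ 0.4865 -0.2766  0.1115] axes x [ 0.004 -0.002 -1.   ] jaw 4.19
turn [0.001  0.0027 0.0015]
dp [ 0.025  0.004 -0.014] mm 3.5 rows 0.06
```

arm_command(
  series=[
    {"dp": [0.01, 0.003, -0.012], "angular": [0, 0.002, 0.001], "gripper": 62},
    {"dp": [0, 0, 0], "angular": [0, 0, 0], "gripper": 35},
    {"dp": [0, 0, 0], "angular": [0, 0, 0], "gripper": 35},
    {"dp": [0, 0, 0], "angular": [0, 0, 0], "gripper": 35},
    {"dp": [0, 0, 0], "angular": [0, 0, 0], "gripper": 35},
    {"dp": [0, 0, 0], "angular": [0, 0, 0], "gripper": 35},
    {"dp": [0, 0, 0], "angular": [0, 0, 0], "gripper": 35},
    {"dp": [0, 0, 0], "angular": [0, 0, 0], "gripper": 35},
  ],
)

```text
clock: 46.6
position: [0.4848, -0.2763, 0.1104]
ee_rot: [0.707, -0.026, 0.706, 0.026]
contact_force: [-0.9, -0.4, 0.2]
width: 0.0489
```

```bash
python3 -c "
from h import *
st();go([.4848,-.2762,.18],[.5364,-.0196,.18],psi=4.0)"
```

```text
{'clock': 46.6, 'position': [0.4848, -0.2763, 0.1104], 'ee_rot': [0.7068, -0.0262, 0.7064, 0.0256], 'qpos': [-0.6426, 0.3444, 1.7256, -0.0002, 1.0707, -0.7158], 'contact_force': [-0.9308, -0.3544, 0.2292], 'width': 0.0489}
at [ 0.4848 -0.2763  0.1104] axes x [ 0.001 -0.001 -1.   ] jaw 4.2
turn [0.0022 0.0004 0.0005]
dp [-0.58   0.001 -0.   ] mm 69.6 rows 1.11
dp [0.    2.103 0.578] mm 261.7 rows 4.19
```

arm_command(
  series=[
    {"dp": [-0.2, 0, 0], "angular": [0.002, 0, 0], "gripper": 35},
    {"dp": [-0.28, 0, 0], "angular": [0, 0, 0], "gripper": 35},
    {"dp": [-0.1, 0.2, 0.055], "angular": [0, 0, 0], "gripper": 35},
    {"dp": [0, 0.42, 0.116], "angular": [0, 0, 0], "gripper": 35},
    {"dp": [0, 0.48, 0.132], "angular": [0, 0, 0], "gripper": 35},
    {"dp": [0, 0.48, 0.132], "angular": [0, 0, 0], "gripper": 35},
    {"dp": [0, 0.3, 0.083], "angular": [0, 0, 0], "gripper": 35},
    {"dp": [0, 0.1, 0.03], "angular": [0, 0, 0], "gripper": 35},
  ],
)

```text
clock: 47.6
position: [0.5313, -0.0273, 0.1748]
ee_rot: [0.703, -0.021, 0.711, 0.026]
contact_force: [0.1, -0.9, -4.5]
width: 0.049
```

```bash
python3 -c "
from h import *
st();go([.5364,-.0196,.18],[.5364,-.0196,.1124],psi=4.0)"
```

```text
{'clock': 47.6, 'position': [0.5313, -0.0273, 0.1748], 'ee_rot': [0.7025, -0.0208, 0.7109, 0.0255], 'qpos': [-0.1849, 0.257, 1.6782, 0.0043, 1.2194, -0.2519], 'contact_force': [0.1442, -0.876, -4.4699], 'width': 0.049}
at [ 0.5313 -0.0273  0.1748] axes x [-0.012  0.006 -1.   ] jaw 3.76
turn [-0.0027 -0.0074 -0.0045]
dp [-0.043  0.061  0.047] mm 10.5 rows 0.17
dp [0.563 0.    0.   ] mm 67.6 rows 1.08
```

arm_command(
  series=[
    {"dp": [0, 0.035, 0.04], "angular": [-0.002, -0.007, -0.004], "gripper": 35},
    {"dp": [0, 0, 0], "angular": [0, 0, 0], "gripper": 35},
    {"dp": [0.1, 0, 0], "angular": [0, 0, 0], "gripper": 35},
    {"dp": [0.15, 0, 0], "angular": [0, 0, 0], "gripper": 35},
    {"dp": [0.12, 0, 0], "angular": [0, 0, 0], "gripper": 35},
    {"dp": [0.04, 0, 0], "angular": [0, 0, 0], "gripper": 35},
    {"dp": [0, 0, 0], "angular": [0, 0, 0], "gripper": 35},
    {"dp": [0, 0, 0], "angular": [0, 0, 0], "gripper": 35},
  ],
)

```text
clock: 48.6
position: [0.5346, -0.0277, 0.1211]
ee_rot: [0.705, -0.023, 0.708, 0.022]
contact_force: [0.0, 0.2, -4.8]
width: 0.0489
```

```bash
python3 -c "
from h import *
st();go([.5364,-.0196,.125],[.5364,-.0196,.1124],psi=4.0)"
```

```text
{'clock': 48.6, 'position': [0.5346, -0.0277, 0.1211], 'ee_rot': [0.7054, -0.0234, 0.7081, 0.0219], 'qpos': [-0.1798, 0.3054, 1.7564, -0.0032, 1.0831, -0.2424], 'contact_force': [0.0063, 0.1703, -4.8066], 'width': 0.0489}
at [ 0.5346 -0.0277  0.1211] axes x [-0.004 -0.002 -1.   ] jaw 3.67
turn [-0.0036 -0.0025  0.0012]
dp [-0.033  0.066  0.019] mm 9.2 rows 0.15
dp [0.105 0.    0.   ] mm 12.6 rows 0.2
```

arm_command(
  series=[
    {"dp": [0, 0.062, 0.017], "angular": [-0.003, -0.002, 0.001], "gripper": 35},
    {"dp": [0, 0, 0], "angular": [0, 0, 0], "gripper": 35},
    {"dp": [0.02, 0, 0], "angular": [0, 0, 0], "gripper": 35},
    {"dp": [0.02, 0, 0], "angular": [0, 0, 0], "gripper": 35},
    {"dp": [0, 0, 0], "angular": [0, 0, 0], "gripper": 35},
    {"dp": [0, 0, 0], "angular": [0, 0, 0], "gripper": 35},
    {"dp": [0, 0, 0], "angular": [0, 0, 0], "gripper": 35},
    {"dp": [0, 0, 0], "angular": [0, 0, 0], "gripper": 35},
  ],
)

```text
clock: 49.6
position: [0.5372, -0.0195, 0.1172]
ee_rot: [0.707, -0.025, 0.706, 0.024]
contact_force: [0.4, 0.5, -3.7]
width: 0.0487
```

```bash
python3 -c "
from h import *
st();go([.5364,-.0196,.1124],psi=4.0)"
```

```text
{'clock': 49.6, 'position': [0.5372, -0.0195, 0.1172], 'ee_rot': [0.7075, -0.0249, 0.7059, 0.0243], 'qpos': [-0.1655, 0.3093, 1.7615, -0.0004, 1.0684, -0.2349], 'contact_force': [0.3599, 0.5177, -3.7015], 'width': 0.0487}
at [ 0.5372 -0.0195  0.1172] axes x [ 0.002 -0.001 -1.   ] jaw 3.99
turn [-0.0001  0.0014  0.0006]
dp [ 0.04  -0.    -0.007] mm 4.9 rows 0.08
```

arm_command(
  series=[
    {"dp": [0.02, 0, -0.007], "angular": [0, 0.001, 0], "gripper": 35},
    {"dp": [0.015, 0, 0], "angular": [0, 0, 0], "gripper": 35},
    {"dp": [0.008, 0, 0], "angular": [0, 0, 0], "gripper": 35},
    {"dp": [0.005, 0, 0], "angular": [0, 0, 0], "gripper": 35},
    {"dp": [0, 0, 0], "angular": [0, 0, 0], "gripper": 35},
    {"dp": [0, 0, 0], "angular": [0, 0, 0], "gripper": 35},
    {"dp": [0, 0, 0], "angular": [0, 0, 0], "gripper": 35},
    {"dp": [0, 0, 0], "angular": [0, 0, 0], "gripper": 35},
  ],
)

```text
clock: 50.6
position: [0.5364, -0.0197, 0.1124]
ee_rot: [0.707, -0.025, 0.706, 0.024]
contact_force: [-0.7, -0.6, -0.3]
width: 0.0489
```

```bash
python3 -c "
from h import *
st();go([.5364,-.0196,.1124],psi=4.0)"
```

```text
{'clock': 50.6, 'position': [0.5364, -0.0197, 0.1124], 'ee_rot': [0.7072, -0.0251, 0.7062, 0.0242], 'qpos': [-0.1657, 0.3135, 1.7691, -0.0011, 1.0574, -0.2349], 'contact_force': [-0.6681, -0.613, -0.3376], 'width': 0.0489}
at [ 0.5364 -0.0197  0.1124] axes x [ 0.001 -0.001 -1.   ] jaw 4.0
turn [-0.      0.0008  0.0008]
dp [ 0.     0.001 -0.   ] mm 0.1 rows 0.0
```

Right on. Release, rise, and go to the tube.

arm_command(
  series=[
    {"dp": [0, 0, 0], "angular": [0, 0, 0], "gripper": 72},
    {"dp": [0, 0, 0], "angular": [0, 0, 0], "gripper": 72},
    {"dp": [0, 0, 0], "angular": [0, 0, 0], "gripper": 72},
    {"dp": [0, 0, 0], "angular": [0, 0, 0], "gripper": 72},
    {"dp": [-0.05, 0, 0], "angular": [0, 0, 0], "gripper": 72},
    {"dp": [-0.3, 0, 0], "angular": [0, 0, 0], "gripper": 72},
    {"dp": [-0.4, 0, 0], "angular": [0, 0, 0], "gripper": 72},
    {"dp": [-0.2, 0, 0], "angular": [0, 0, 0], "gripper": 72},
  ],
)

```text
clock: 51.6
position: [0.5365, -0.0195, 0.2293]
ee_rot: [0.707, -0.025, 0.706, 0.024]
contact_force: [-0.4, 0.5, -0.3]
width: 0.0716
```

```bash
python3 -c "
from h import *
st();go([.387,-.2875,.22],[.387,-.2875,.1135],psi=4.2)"
```

```text
{'clock': 51.6, 'position': [0.5365, -0.0195, 0.2293], 'ee_rot': [0.707, -0.0249, 0.7064, 0.0243], 'qpos': [-0.1655, 0.2191, 1.5888, -0.0008, 1.3327, -0.235], 'contact_force': [-0.4018, 0.5435, -0.3275], 'width': 0.0716}
at [ 0.5365 -0.0195  0.2293] axes x [ 0.001 -0.001 -1.   ] jaw 3.99
turn [-0.0023  0.0005  0.0006]
dp [ 0.078 -2.136 -1.406] mm 307.0 rows 4.91
dp [0.888 0.    0.   ] mm 106.5 rows 1.7
```

arm_command(
  series=[
    {"dp": [0, -0.2, -0.13], "angular": [0, 0, 0], "gripper": 60},
    {"dp": [0, -0.4, -0.262], "angular": [0, 0, 0], "gripper": 60},
    {"dp": [0, -0.43, -0.282], "angular": [0, 0, 0], "gripper": 60},
    {"dp": [0, -0.43, -0.282], "angular": [0, 0, 0], "gripper": 60},
    {"dp": [0, -0.37, -0.242], "angular": [0, 0, 0], "gripper": 60},
    {"dp": [0, -0.2, -0.13], "angular": [0, 0, 0], "gripper": 60},
    {"dp": [0, -0.08, -0.052], "angular": [0, 0, 0], "gripper": 60},
    {"dp": [0, 0, 0], "angular": [0, 0, 0], "gripper": 60},
  ],
)

```text
clock: 52.6
position: [0.3892, -0.2917, 0.236]
ee_rot: [0.712, -0.028, 0.701, 0.023]
contact_force: [0.0, 0.7, -0.1]
width: 0.06
```

```bash
python3 -c "
from h import *
st();go([.387,-.2875,.22],[.387,-.2875,.1135],psi=4.2)"
```

```text
{'clock': 52.6, 'position': [0.3892, -0.2917, 0.236], 'ee_rot': [0.712, -0.0281, 0.7012, 0.0231], 'qpos': [-0.7912, 0.1298, 1.686, 0.0067, 1.3104, -0.8653], 'contact_force': [0.0114, 0.7192, -0.1064], 'width': 0.06}
at [ 0.3892 -0.2917  0.236 ] axes x [ 0.015 -0.006 -1.   ] jaw 4.15
turn [-0.0006  0.0095  0.0048]
dp [ 0.134  0.036 -0.015] mm 16.7 rows 0.27
dp [0.888 0.    0.   ] mm 106.5 rows 1.7
```

arm_command(
  series=[
    {"dp": [0.05, 0.01, -0.014], "angular": [0, 0.0095, 0.0045], "gripper": 60},
    {"dp": [0.05, 0, 0], "angular": [0, 0, 0], "gripper": 60},
    {"dp": [0.15, 0, 0], "angular": [0, 0, 0], "gripper": 60},
    {"dp": [0.2, 0, 0], "angular": [0, 0, 0], "gripper": 60},
    {"dp": [0.2, 0, 0], "angular": [0, 0, 0], "gripper": 60},
    {"dp": [0.15, 0, 0], "angular": [0, 0, 0], "gripper": 60},
    {"dp": [0.1, 0, 0], "angular": [0, 0, 0], "gripper": 60},
    {"dp": [0, 0, 0], "angular": [0, 0, 0], "gripper": 60},
  ],
)

```text
clock: 53.6
position: [0.391, -0.2828, 0.1224]
ee_rot: [0.706, -0.028, 0.707, 0.031]
contact_force: [0.5, -0.3, -0.5]
width: 0.0599
```

```bash
python3 -c "
from h import *
st();go([.387,-.2875,.1135],psi=4.2)"
```

```text
{'clock': 53.6, 'position': [0.391, -0.2828, 0.1224], 'ee_rot': [0.7061, -0.0283, 0.7069, 0.0311], 'qpos': [-0.7718, 0.2312, 1.8631, 0.0021, 1.051, -0.8568], 'contact_force': [0.5101, -0.2561, -0.5372], 'width': 0.0599}
at [ 0.391  -0.2828  0.1224] axes x [-0.001  0.004 -1.   ] jaw 4.81
turn [ 0.0068 -0.0007 -0.0026]
dp [ 0.074 -0.037 -0.036] mm 10.9 rows 0.17
```

arm_command(
  series=[
    {"dp": [0.03, -0.034, -0.032], "angular": [0.006, 0, -0.002], "gripper": 60},
    {"dp": [0.02, 0, 0], "angular": [0, 0, 0], "gripper": 60},
    {"dp": [0.01, 0, 0], "angular": [0, 0, 0], "gripper": 60},
    {"dp": [0, 0, 0], "angular": [0, 0, 0], "gripper": 46},
    {"dp": [0, 0, 0], "angular": [0, 0, 0], "gripper": 46},
    {"dp": [0, 0, 0], "angular": [0, 0, 0], "gripper": 46},
    {"dp": [0, 0, 0], "angular": [0, 0, 0], "gripper": 46},
    {"dp": [0, 0, 0], "angular": [0, 0, 0], "gripper": 46},
  ],
)

```text
clock: 54.6
position: [0.3887, -0.2886, 0.1169]
ee_rot: [0.707, -0.027, 0.706, 0.025]
contact_force: [0.3, 0.2, 0.4]
width: 0.0462
```

```bash
python3 -c "
from h import *
st();go([.387,-.2875,.1135],psi=4.2)"
```

```text
{'clock': 54.6, 'position': [0.3887, -0.2886, 0.1169], 'ee_rot': [0.7074, -0.0272, 0.7058, 0.0251], 'qpos': [-0.7823, 0.2358, 1.873, -0.0004, 1.0291, -0.8561], 'contact_force': [0.2794, 0.2096, 0.3835], 'width': 0.0462}
at [ 0.3887 -0.2886  0.1169] axes x [ 0.002 -0.003 -1.   ] jaw 4.24
turn [0.0004 0.0014 0.0019]
dp [ 0.029  0.01  -0.013] mm 4.0 rows 0.06
```

arm_command(
  series=[
    {"dp": [0.01, 0.008, -0.012], "angular": [0, 0.001, 0.002], "gripper": 46},
    {"dp": [0, 0, 0], "angular": [0, 0, 0], "gripper": 20},
    {"dp": [0, 0, 0], "angular": [0, 0, 0], "gripper": 20},
    {"dp": [0, 0, 0], "angular": [0, 0, 0], "gripper": 20},
    {"dp": [0, 0, 0], "angular": [0, 0, 0], "gripper": 20},
    {"dp": [0, 0, 0], "angular": [0, 0, 0], "gripper": 20},
    {"dp": [0, 0, 0], "angular": [0, 0, 0], "gripper": 20},
    {"dp": [0, 0, 0], "angular": [0, 0, 0], "gripper": 20},
  ],
)

```text
clock: 55.6
position: [0.3868, -0.2876, 0.1157]
ee_rot: [0.707, -0.026, 0.707, 0.026]
contact_force: [-0.3, 0.7, 0.7]
width: 0.0329
```

```bash
python3 -c "
from h import *
st();go([.387,-.2875,.18],[.546,-.0944,.18],psi=4.05)"
```

```text
{'clock': 55.6, 'position': [0.3868, -0.2876, 0.1157], 'ee_rot': [0.7066, -0.026, 0.7066, 0.0264], 'qpos': [-0.7841, 0.2362, 1.8759, 0.0003, 1.0298, -0.8584], 'contact_force': [-0.3065, 0.7143, 0.7004], 'width': 0.0329}
at [ 0.3868 -0.2876  0.1157] axes x [-0.  0. -1.] jaw 4.25
turn [ 0.0022 -0.     -0.0003]
dp [-0.535  0.001  0.002] mm 64.3 rows 1.03
dp [0.    1.512 1.435] mm 250.1 rows 4.0
```

arm_command(
  series=[
    {"dp": [-0.2, 0, 0], "angular": [0.002, 0, 0], "gripper": 20},
    {"dp": [-0.28, 0, 0], "angular": [0, 0, 0], "gripper": 20},
    {"dp": [-0.08, 0.16, 0.15], "angular": [0, 0, 0], "gripper": 20},
    {"dp": [0, 0.34, 0.32], "angular": [0, 0, 0], "gripper": 20},
    {"dp": [0, 0.36, 0.34], "angular": [0, 0, 0], "gripper": 20},
    {"dp": [0, 0.34, 0.32], "angular": [0, 0, 0], "gripper": 20},
    {"dp": [0, 0.17, 0.16], "angular": [0, 0, 0], "gripper": 20},
    {"dp": [0, 0.05, 0.05], "angular": [0, 0, 0], "gripper": 20},
  ],
)

```text
clock: 56.6
position: [0.5383, -0.1013, 0.1809]
ee_rot: [0.705, -0.022, 0.708, 0.025]
contact_force: [-0.3, 0.2, -3.1]
width: 0.0329
```

```bash
python3 -c "
from h import *
st();go([.5462,-.0944,.18],[.5462,-.0944,.1177],psi=4.0)"
```

```text
{'clock': 56.6, 'position': [0.5383, -0.1013, 0.1809], 'ee_rot': [0.7052, -0.0225, 0.7082, 0.025], 'qpos': [-0.3143, 0.2712, 1.6415, 0.0021, 1.2342, -0.3822], 'contact_force': [-0.2796, 0.2443, -3.1073], 'width': 0.0329}
at [ 0.5383 -0.1013  0.1809] axes x [-0.004  0.003 -1.   ] jaw 3.85
turn [-0.0016 -0.0026 -0.0024]
dp [0.008 0.052 0.069] mm 10.5 rows 0.17
dp [0.519 0.    0.   ] mm 62.3 rows 1.0
```

arm_command(
  series=[
    {"dp": [0, 0.045, 0.06], "angular": [-0.001, -0.0025, -0.002], "gripper": 20},
    {"dp": [0, 0, 0], "angular": [0, 0, 0], "gripper": 20},
    {"dp": [0.1, 0, 0], "angular": [0, 0, 0], "gripper": 20},
    {"dp": [0.15, 0, 0], "angular": [0, 0, 0], "gripper": 20},
    {"dp": [0.12, 0, 0], "angular": [0, 0, 0], "gripper": 20},
    {"dp": [0.04, 0, 0], "angular": [0, 0, 0], "gripper": 20},
    {"dp": [0, 0, 0], "angular": [0, 0, 0], "gripper": 20},
    {"dp": [0, 0, 0], "angular": [0, 0, 0], "gripper": 20},
  ],
)

```text
clock: 57.6
position: [0.542, -0.0993, 0.1279]
ee_rot: [0.705, -0.023, 0.708, 0.022]
contact_force: [1.0, 0.0, -2.7]
width: 0.0328
```

```bash
python3 -c "
from h import *
st();go([.5462,-.0944,.125],[.5462,-.0944,.1177],psi=4.0)"
```

```text
{'clock': 57.6, 'position': [0.542, -0.0993, 0.1279], 'ee_rot': [0.7053, -0.0229, 0.7082, 0.0223], 'qpos': [-0.306, 0.3202, 1.7135, -0.0024, 1.1114, -0.3688], 'contact_force': [1.0153, 0.0182, -2.7385], 'width': 0.0328}
at [ 0.542  -0.0993  0.1279] axes x [-0.004 -0.001 -1.   ] jaw 3.66
turn [-0.0038 -0.0026  0.0005]
dp [0.024 0.038 0.038] mm 7.0 rows 0.11
dp [0.061 0.    0.   ] mm 7.3 rows 0.12
```

arm_command(
  series=[
    {"dp": [0, 0.036, 0.035], "angular": [-0.003, -0.0025, 0], "gripper": 20},
    {"dp": [0, 0, 0], "angular": [0, 0, 0], "gripper": 20},
    {"dp": [0.025, 0, 0], "angular": [0, 0, 0], "gripper": 20},
    {"dp": [0.015, 0, 0], "angular": [0, 0, 0], "gripper": 20},
    {"dp": [0, 0, 0], "angular": [0, 0, 0], "gripper": 20},
    {"dp": [0, 0, 0], "angular": [0, 0, 0], "gripper": 20},
    {"dp": [0, 0, 0], "angular": [0, 0, 0], "gripper": 20},
    {"dp": [0, 0, 0], "angular": [0, 0, 0], "gripper": 20},
  ],
)

```text
clock: 58.6
position: [0.5472, -0.0944, 0.124]
ee_rot: [0.708, -0.025, 0.706, 0.024]
contact_force: [0.6, 0.5, -2.5]
width: 0.0328
```

```bash
python3 -c "
from h import *
st();go([.5462,-.0944,.1177],psi=4.0)"
```

```text
{'clock': 58.6, 'position': [0.5472, -0.0944, 0.124], 'ee_rot': [0.7076, -0.0251, 0.7057, 0.024], 'qpos': [-0.2957, 0.3263, 1.7151, -0.0007, 1.0971, -0.3648], 'contact_force': [0.6487, 0.4592, -2.4642], 'width': 0.0328}
at [ 0.5472 -0.0944  0.124 ] axes x [ 0.003 -0.002 -1.   ] jaw 3.98
turn [-0.0003  0.0017  0.0011]
dp [ 0.053  0.    -0.008] mm 6.4 rows 0.1
```

arm_command(
  series=[
    {"dp": [0.03, 0, -0.009], "angular": [0, 0.001, 0.001], "gripper": 20},
    {"dp": [0.02, 0, 0], "angular": [0, 0, 0], "gripper": 20},
    {"dp": [0.01, 0, 0], "angular": [0, 0, 0], "gripper": 20},
    {"dp": [0.005, 0, 0], "angular": [0, 0, 0], "gripper": 20},
    {"dp": [0, 0, 0], "angular": [0, 0, 0], "gripper": 20},
    {"dp": [0, 0, 0], "angular": [0, 0, 0], "gripper": 20},
    {"dp": [0, 0, 0], "angular": [0, 0, 0], "gripper": 20},
    {"dp": [0, 0, 0], "angular": [0, 0, 0], "gripper": 20},
  ],
)

```text
clock: 59.6
position: [0.5461, -0.0946, 0.1177]
ee_rot: [0.707, -0.025, 0.706, 0.024]
contact_force: [-1.3, -1.0, 1.3]
width: 0.033
```

```bash
python3 -c "
from h import *
st();go([.5462,-.0944,.1177],psi=4.0)"
```

```text
{'clock': 59.6, 'position': [0.5461, -0.0946, 0.1177], 'ee_rot': [0.7074, -0.0248, 0.706, 0.0244], 'qpos': [-0.2972, 0.3315, 1.725, 0.0002, 1.083, -0.3667], 'contact_force': [-1.3122, -1.0317, 1.339], 'width': 0.033}
at [ 0.5461 -0.0946  0.1177] axes x [ 0.002 -0.    -1.   ] jaw 3.98
turn [-0.0002  0.0013  0.0004]
dp [0.    0.002 0.001] mm 0.2 rows 0.0
```

The tube is in contact at the right spot. Release, rise, then back off towards the robot for a clear view.

arm_command(
  series=[
    {"dp": [0, 0, 0], "angular": [0, 0, 0], "gripper": 58},
    {"dp": [0, 0, 0], "angular": [0, 0, 0], "gripper": 58},
    {"dp": [0, 0, 0], "angular": [0, 0, 0], "gripper": 58},
    {"dp": [0, 0, 0], "angular": [0, 0, 0], "gripper": 58},
    {"dp": [-0.05, 0, 0], "angular": [0, 0, 0], "gripper": 58},
    {"dp": [-0.3, 0, 0], "angular": [0, 0, 0], "gripper": 58},
    {"dp": [-0.4, 0, 0], "angular": [0, 0, 0], "gripper": 58},
    {"dp": [-0.3, 0, 0], "angular": [0, 0, 0], "gripper": 58},
  ],
)

```text
clock: 60.6
position: [0.5449, -0.0943, 0.2449]
ee_rot: [0.706, -0.024, 0.708, 0.025]
contact_force: [0.4, -0.0, -0.8]
width: 0.0579
```

arm_command(
  series=[
    {"dp": [-0.1, -0.2, -0.1], "angular": [0, 0, 0], "gripper": 58},
    {"dp": [0, -0.4, -0.3], "angular": [0, 0, 0], "gripper": 58},
    {"dp": [0, -0.4, -0.3], "angular": [0, 0, 0], "gripper": 58},
    {"dp": [0, -0.4, -0.3], "angular": [0, 0, 0], "gripper": 58},
    {"dp": [0, -0.3, -0.2], "angular": [0, 0, 0], "gripper": 58},
    {"dp": [0, -0.1, -0.1], "angular": [0, 0, 0], "gripper": 58},
    {"dp": [0, 0, 0], "angular": [0, 0, 0], "gripper": 58},
    {"dp": [0, 0, 0], "angular": [0, 0, 0], "gripper": 58},
  ],
)

```text
clock: 61.6
position: [0.4051, -0.3263, 0.265]
ee_rot: [0.711, -0.028, 0.702, 0.024]
contact_force: [-0.5, -0.3, 0.5]
width: 0.0577
```

```bash
python3 - <<'E'
from h import *
st()
for n in("top","scene"):
    d=get_image(n); np.save(n+"3.npy",d,allow_pickle=True); 
    for t,D in(("before",np.load(n+"0.npy",allow_pickle=True).item()),("after",d)):
        W=cloud(D); x,y,z=W[...,0],W[...,1],W[...,2]; o=[]
        for nm,cx,cy,zt,rad in(("tube",.5455,-.0945,.154,.03),("flask",.537,-.0195,.146,.04),("can",.530,.0535,.136,.04),("box",.589,-.0135,.038,.03),("jar",.581,.061,.044,.025),("block",.4623,.288,.094,.04)):
            m=(np.hypot(x-cx,y-cy)<rad)&(abs(z-zt)<.0045)
            if m.sum()>20: r=rect(W[m][:,:2]); o.append((nm,int(m.sum()),r[0].tolist(),np.round(np.nanmean(W[m],0)*1e3,1).tolist(),r[2]))
        print(n,t,*o,sep="\n ")
    cv2.imwrite(f"pics/{n}3.png",d["image"])
E
```

```text
{'clock': 61.6, 'position': [0.4051, -0.3263, 0.265], 'ee_rot': [0.711, -0.0277, 0.7022, 0.0241], 'qpos': [-0.8162, 0.1679, 1.5665, 0.0061, 1.3952, -0.8904], 'contact_force': [-0.4589, -0.2619, 0.4519], 'width': 0.0577}
top
 before
 ('tube', 149, [544.0, -94.3], [543.6, -95.1, 154.5], 0.3)
 ('flask', 300, [535.2, -19.8], [535.4, -19.1, 146.5], 0.6)
 ('can', 290, [529.5, 53.5], [529.3, 54.3, 136.4], 0.8)
 ('box', 123, [589.9, -13.2], [590.2, -13.4, 38.3], 6.6)
 ('jar', 91, [581.9, 62.5], [582.0, 61.4, 44.1], 1.1)
top
 after
 ('tube', 147, [546.5, -94.2], [546.3, -94.6, 154.3], 0.7)
 ('flask', 309, [536.7, -19.7], [536.5, -20.1, 146.2], 89.9)
 ('can', 284, [529.8, 53.4], [529.9, 53.0, 136.6], 0.8)
 ('box', 121, [590.3, -13.1], [590.6, -12.7, 38.3], 7.3)
 ('jar', 88, [581.7, 60.9], [581.8, 61.5, 44.4], 19.3)
 ('block', 321, [460.7, 288.2], [460.5, 288.0, 94.1], 78.7)
scene
 before
 ('tube', 157, [546.7, -94.9], [547.9, -95.4, 153.5], 45.4)
 ('flask', 305, [537.6, -18.9], [540.0, -19.6, 145.4], 87.1)
 ('can', 275, [530.8, 53.6], [534.9, 53.3, 135.6], 1.1)
 ('box', 203, [585.6, -14.1], [590.6, -13.8, 37.6], 7.0)
 ('jar', 125, [583.7, 61.6], [585.2, 61.2, 43.4], 44.6)
scene
 after
 ('tube', 151, [548.5, -95.4], [549.9, -95.3, 153.5], 0.1)
 ('flask', 308, [537.3, -20.9], [541.1, -20.8, 145.5], 87.0)
 ('can', 271, [533.0, 52.7], [535.9, 52.2, 135.7], 6.6)
 ('box', 210, [585.4, -14.4], [590.0, -14.0, 37.6], 7.5)
 ('jar', 129, [580.8, 58.0], [585.4, 60.8, 43.5], 36.9)
 ('block', 299, [462.2, 287.2], [465.3, 286.5, 93.4], 82.0)
```

View pics/scene3.png

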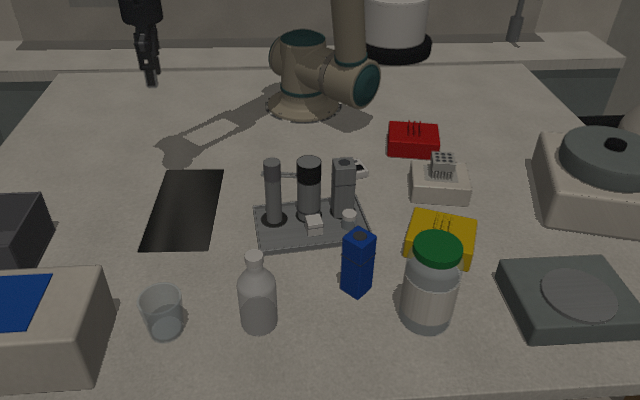

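View pics/top3.png

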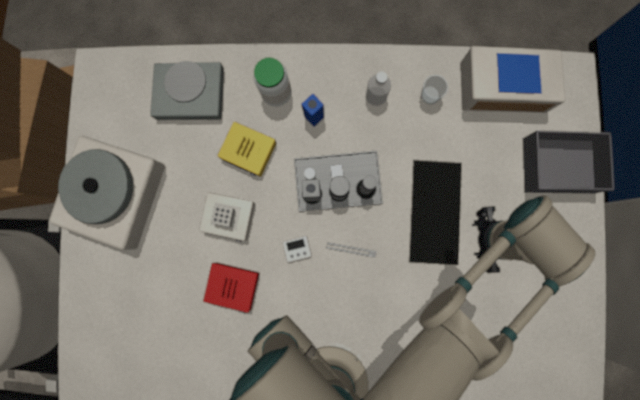

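The scene view shows the block on the white cooler (443,165), the three containers upright in the tray and an empty mat. The top view agrees: block (223,216), containers (312,190), (340,188), (366,186), with jar and box in place. All offsets are about 2 mm or less except the tube's +2 to 2.5 mm in x, so I'm handing in.

```bash
python3 -c "
from h import *
print(sign_off()); st()"
```

```text
the job is handed in; nothing more can be done
None
the job is handed in; nothing more can be done
```

I moved the tube, flask and canister to the mat, seated the block on the white cooler, then stood the canister, flask and tube back upright in the tray. I handed the job in at about 62 s of the 134 s allowed. No verdict was reported.

What the last checks showed:

- **Block:** it touched down at the expected seated height. Its top then measured 94.1 mm (top camera) and 93.4 mm (scene camera), against 94 mm expected. In the top camera its centre is within about 0.5 mm of the cooler's centre, and its fins are meshed.
- **Containers:** comparing before and after in both cameras:
  - The flask and canister are back within about 1–2 mm.
  - The tube reads 2–2.5 mm farther out in x than at first. It now sits centred on its dark pad, but it is the least exact of the three. I left it rather than grasp it again.
- **Jar and vial box:** I never touched them. The top camera has both within about 1 mm of where they were. The scene camera agrees, except that the jar's fitted outline shifted by 3–4 mm while its mean position moved only 0.4 mm, so I take that as measurement noise.
- **Forces:** the readings at the end of each call stayed within a few newtons. I did not see peaks between readings.

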